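# Mix a bottle of touch-up paint on the bench shaker

### The arm

A 6-joint arm with a two-finger parallel gripper is mounted at the origin on the work surface. World frame = base frame: x ahead of the robot, y to its left, z up, the work surface at z = 0. Lengths are in m, angles in rad, forces in N, time in s.
With the tool pointing down it reaches from about 0.3 to 0.875 m from the base axis. Payload 6.4 kg.
Tool frame: the origin (TCP) lies between the finger pads; the fingertips stand 11 mm ahead of it and the grasp point (between the pads) lies 8 mm behind it (ctrl.tcp_to_tips is the y of the fingertips in the tool frame, in m); y points along the fingers, x is the direction in which the jaws open and shut, and the axes are right-handed (so a half turn about y gives the same grasp; the last joint's range is limited). The gripper opens to 85 mm and grips with 20 to 120 N. Pads are 22 mm wide; open, the fingers measure 114 mm over their backs; the gripper's body (76 mm by 85 mm) begins 54 mm behind the grasp point. The pads swing forward as they close: fully open they stand 13 mm farther back than shut.
Start: joints at [1.085, 0.181, 1.607, -0, 1.354, -0.206], TCP at [0.159, 0.553, 0.242] pointing down, gripper open.
Joint ranges: [-2.99, 2.99], [-0.89, 2.07], [0.3, 2.58], [-1.14, 4.28], [0, 2.63], [-3.12, 3.12]. Speed limits (rad/s): [2.57, 2.57, 3.01, 3.14, 3.14, 3.14].

### API

Orientations are given as a unit quaternion [w, x, y, z].
In Python, from bench import ctrl gives the robot as it stands.
- The arm moves only by the tool apply_moves, never from a script. Its argument "plan" is text: rows parted by semicolons, each of 7 numbers parted by spaces: the shift along the tool's x, y, z each as a share of 0.05 m, from -1 to 1, then the turn, a rotation vector about the tool's x, y, z each as a share of 0.12 rad, from -1 to 1, then the opening, from 0 (shut) to 1 (fully open). In form: dx dy dz wx wy wz claw; .... A call has exactly 5 rows; each row shifts and turns the commanded pose from where the row before left it, along the tool's axes as they then stand; what a row does not reach is not made up. A row lasts 1/10 s, in which the tool goes at most 50 mm and 8.59 degrees, less where a joint would pass 70% of its speed; a pose out of reach is approached as far as the arm can. A call with a number of a shift or a turn outside -1 to 1 is refused whole. A call with a gripper value outside its range is refused whole. The fingers move at their own pace and stop on an object; the grip force is fixed at half the most. Time passes only in rows, so rows that do not move let the fingers close, or fill a call up. It gives the time, the measured TCP pose, the force and the opening at its end, in the units of the state.
- ctrl.get_obs(): the state, without advancing time (a new reading comes with each control period).
- ctrl.camera(name): name is "side" or "top"; returns the picture (384x512x3 uint8, red, green, blue); there is no depth.
- ctrl.get_calibration(name): a dict with "intrinsics" (3x3 intrinsics, pixels), "R" (3x3) and "t" (3): a world point X has camera coordinates R X + t. Camera axes: x right, y down, z forward; pixel columns grow to the right and rows downward; lengths in m; the calibration is good to about 2 mm. A picture is of the moment at which its call begins. get_calibration takes no time and is no camera call.
- ctrl.hand_in(): hands the job in, once; it reports no verdict.
Trained networks look in the newest picture that a camera, given by its name, has taken for a name from the list of things; names that differ only in an ending like _2 or _b are one class to them, and where a whole thing is asked for, a point or a joint stands for the part that bears it (a point fixed in the world has none). Each returns a list of dicts, best first, with "score" (0 to 1); they miss things now and then, are a little off and sometimes report something else, mostly with a low value. They report only what shows in the picture. A call takes as long as a camera call.
- ctrl.recognise(camera, target): "point" ([x, y, z] in m, in world coordinates, good to about 4 mm: the middle of the surface that is visible of it).
The state is a dict: "time_s": time; "q": joint angles; "dq": joint speeds; "joint_efforts": joint torques, N m; "eef_pos": TCP position; "eef_rot": TCP orientation; "wrist_force": force on the tool from outside, world axes, zero at the start; "torque": the same for the moment, N m; "opening": opening from 0.0 (shut) to 1.0 (fully open).
Only numpy, scipy, OpenCV 4.12 (cv2) and the standard library are available. Lean on these libraries where they do the work, as an engineer would, in place of code of your own. Each camera call takes 0.05 s, during which the arm holds its last target.

### The job

The touch-up paint has settled: pick up the tall brush-cap bottle, turn it upside down for a moment (cap pointing steeply down) to loosen the pigment, then bring it back upright and stand it in the rubber cup of the shaker. The shaker runs only while its sprung cup is pressed, so push the bottle down until the cup has sunk about 5 mm, short of its bottom stop, and keep it pressed there: you finish while still holding the bottle down. Leave the other things on the bench where they are.

Things in the scene. Friction and masses are not known exactly. Their poses are not given: they have to be found in the camera images.
- bottle_center (a point): Touch-up bottle, tallest of three amber glass containers with black caps standing in a row in any order. Round body 40 mm wide up to 66 mm, then a shoulder and slim black brush cap (25 mm wide) to 108 mm in all; 0.1 to 0.17 kg; closed. Point on its axis half-way up (54 mm above the base); z axis from base to cap. Upside down = cap at least 30 degrees below level.
- bottle_base (a point): Centre of the underside of the same bottle; z axis from base to cap.
- cup_floor (a point): Centre of the inner floor of the shaker's black rubber cup, where the bottle's base rests; sinks with the cup; z up; unpressed 106 mm above the bench. Cup: 14 mm deep, mouth 56 mm wide narrowing to 45 mm at the floor, 64 mm outside. The shaker is a grey cast case 135 x 110 mm, 87 mm high below the cup, fixed, on the robot's left or right.
- cup (a joint): How far the cup is pressed straight down against its spring, in m: 0 = up, 0.008 = bottom stop. Needs about 4 N to start moving and 1.2 N more for each mm: about 10 N at 5 mm, 13 N at the bottom (the bottle's weight, about 1.3 N, counts). The shaker runs between 3 and 7 mm.
- jar_center (a point): Bystander: squat amber jar with a flat black lid, 52 mm diameter, 56 mm high, in the row with the bottle; centre.
- vial_center (a point): Bystander: small thin amber bottle, 28 mm diameter, 62 mm high, in the row with the bottle; centre.
- tape_center (a point): Bystander: roll of masking tape lying flat, 104 mm diameter, 25 mm high, behind the row; centre.
- block_center (a point): Bystander: cork sanding block 112 x 68 x 26 mm, behind the row; centre.
- screwdriver_grip (a point): Bystander: screwdriver lying between the robot and the row; point on its handle.
- spraycan_center (a point): Bystander: spray can with a grey cap, 67 mm diameter, 200 mm high, standing at the back left; centre.
- tin_center (a point): Bystander: metal paint tin, 108 mm diameter, 121 mm high, standing at the back right; centre.
- charger: Bystander, fixed: black battery charger 150 x 120 mm with a grey battery pack on it, 98 mm high, on the side of the bench opposite the shaker; origin under its centre.

How it is judged:
On the way, in this order (a step that is already met when the one before it is completed fails the run):
1. the bottle is held upside down in the gripper, cap at least 30 degrees below level, clear of the bench (angle between bottle_center's own z axis and vertical above 2.094 rad and height (world z) of bottle_center above 0.09 m and contact force between the fingers and bottle above 1 N), for 0.5 s.
2. the bottle stands upright on the floor of the cup (angle between bottle_center's own z axis and vertical below 0.2 rad and horizontal distance between bottle_base and cup_floor below 0.007 m and z of bottle_base in the frame of cup_floor below 0.004 m and contact force between bottle and cup above 0.5 N), for 0.2 s.
At the end, for the whole second after the job is handed in: Through the last second the robot presses the bottle into the cup: cup sunk 3 to 7 mm by the bottle alone (robot not touching the cup), bottle upright within 0.2 rad, underside within 4 mm of the cup's floor and 7 mm of its centre, fingers still on the bottle (value of joint cup between 0.003 and 0.007 m and angle between bottle_center's own z axis and vertical below 0.2 rad and horizontal distance between bottle_base and cup_floor below 0.007 m and z of bottle_base in the frame of cup_floor below 0.004 m and contact force between bottle and cup above 4 N and contact force between the fingers and bottle above 2 N and not (contact force between the arm and cup above 0.5 N) and not (contact force between the fingers and cup above 0.5 N)); the arm keeps its last pose, push and grip.
It fails at once if another thing on the bench is shoved (more than 25 mm) (distance of any of jar_center, vial_center, tape_center, block_center, screwdriver_grip, spraycan_center, tin_center from where it was at the start of the episode above 0.025 m).
It also fails if it takes over 58 s, if anything falls off the work surface, if the arm or the gripper's body presses on something with over 40 N, if the wrist force passes 120 N, or if a joint passes its speed limit or range.

## Working session

There is one attempt and no reset: what is moved stays moved. The work goes in short steps, Python scripts to look and compute and a tool call to move; the robot and the scene stay as the last step left them, time stands still between calls to the robot, and variables do not carry over. Pictures are saved under pics/ and viewed, and the job is handed in when it is done.

Besides the shell and the picture viewer there is one more tool, called after "Request:" as name(argument=value, ...) on one line, values as JSON. apply_moves: Moves the arm, as the interface text tells. Shift numbers are shares of 0.05 m and turn numbers shares of 0.12 rad, none past 1 either way. Its arguments: {"type":"object","properties":{"plan":{"type":"string"}},"required":["plan"]}

```bash
mkdir -p pics; ls; python3 - <<'E'
from bench import ctrl
import cv2
o=ctrl.get_obs()
for k,v in o.items(): print(k,v)
print(ctrl.tcp_to_tips)
for n in("side","top"):
    im=ctrl.camera(n); cv2.imwrite(f"pics/{n}0.png",im[:,:,::-1])
    c=ctrl.get_calibration(n); print(n,c)
for n in("side","top"):
  for t in("bottle_center","cup_floor","jar_center","vial_center"):
    print(n,t,[(r['score'],r['point']) for r in ctrl.recognise(n,t)][:3])
E
```

```text
pics
time_s 0.0
q [ 1.08472160e+00  1.81519700e-01  1.60799965e+00 -9.35332037e-06
  1.35383295e+00 -2.06319743e-01]
dq [ 1.07168553e-04 -1.35985303e-04 -2.59646631e-04 -1.57840716e-03
  1.10400301e-04  8.60799830e-05]
joint_efforts [-2.51728879e-04 -4.44849193e+01 -3.51336730e+01 -4.29338161e-04
  9.06161964e-03  3.23130894e-05]
eef_pos [0.15850889 0.55216019 0.24140019]
eef_rot [-0.56455933  0.56509426  0.42484434 -0.42596776]
wrist_force [ 0.21572775  0.10784763 -0.39298715]
torque [ 0.07656878 -0.03639835 -0.02523378]
opening 0.9977953571860845
0.011
side {'intrinsics': array([[378.47012678,   0.        , 257.11167456],
       [  0.        , 378.47012678, 192.84863651],
       [  0.        ,   0.        ,   1.        ]]), 'R': array([[ 0.86245052, -0.50582167, -0.01798685],
       [-0.28560865, -0.45702285, -0.84235255],
       [ 0.41785978,  0.7316246 , -0.53862664]]), 't': array([-0.48077256,  0.23179727,  0.70238592])}
top {'intrinsics': array([[493.89560619,   0.        , 264.57686343],
       [  0.        , 493.89560619, 188.23395897],
       [  0.        ,   0.        ,   1.        ]]), 'R': array([[-0.02733964, -0.99953907,  0.01319828],
       [-0.98046213,  0.02424023, -0.19520865],
       [ 0.19479874, -0.01827734, -0.98067293]]), 't': array([-0.00274343,  0.55126091,  1.2236069 ])}
side bottle_center [(0.83, [0.458, 0.1181, 0.0555])]
side cup_floor [(0.65, [0.5407, -0.2994, 0.1097])]
side jar_center [(0.83, [0.5126, -0.0002, 0.0356])]
side vial_center [(0.76, [0.5253, -0.1277, 0.0345])]
top bottle_center [(0.71, [0.4587, 0.1246, 0.069])]
top cup_floor [(0.64, [0.5401, -0.2975, 0.1059])]
top jar_center [(0.73, [0.5104, 0.015, 0.0516])]
top vial_center [(0.63, [0.5205, -0.1138, 0.0384])]
```

View pics/side0.png

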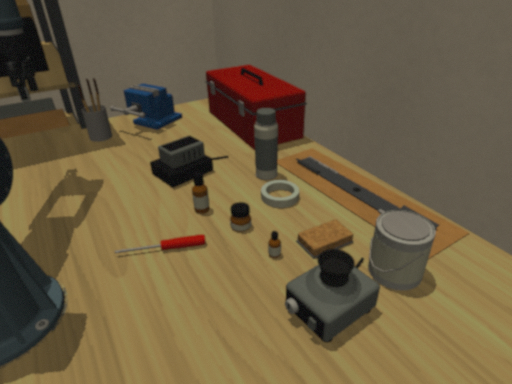

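View pics/top0.png

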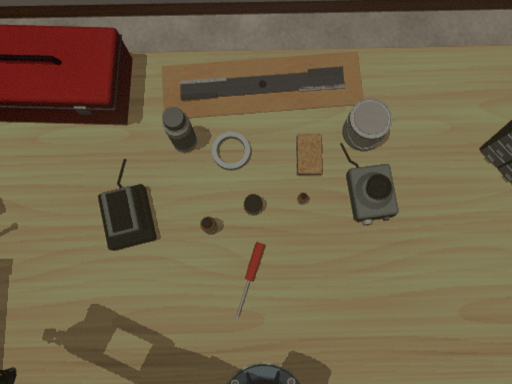

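Side view: the bottle is at about (201,195), jar (240,217), vial (274,245) and cup (336,265). Top view: bottle (208,225), cup (378,186). The shaker is on the right. I'll zoom in to refine the bottle and cup positions.

```bash
cat > h.py <<'E'
import numpy as np
from scipy.spatial.transform import Rotation as Ro
from bench import ctrl
def cal(n):
    c=ctrl.get_calibration(n); return np.array(c['intrinsics']),np.array(c['R']),np.array(c['t'])
def proj(n,X):
    K,R,t=cal(n); p=np.atleast_2d(X)@R.T+t; p=p@K.T; return p[:,:2]/p[:,2:]
def onz(n,uv,z):
    K,R,t=cal(n); C=-R.T@t; d=R.T@np.linalg.inv(K)@np.array([*uv,1.]); s=(z-C[2])/d[2]; return C+s*d
def rot(o): w,x,y,z=o['eef_rot']; return Ro.from_quat([x,y,z,w])
E
python3 - <<'E'
from h import *
import cv2
o=ctrl.get_obs(); print(rot(o).as_matrix().round(3))
for n in("side","top"): 
    K,R,t=cal(n); print(n,(-R.T@t).round(3))
def crop(n,u,v,w,h,s,out,circs):
    im=cv2.imread(f"pics/{n}0.png")
    c=cv2.resize(im[v:v+h,u:u+w],None,fx=s,fy=s,interpolation=cv2.INTER_CUBIC)
    for X,Y,z,r in circs:
        a=np.linspace(0,2*np.pi,40); P=np.c_[X+r*np.cos(a),Y+r*np.sin(a),0*a+z]
        uv=((proj(n,P)-[u,v]+.5)*s).astype(int)
        cv2.polylines(c,[uv],True,(0,255,0),1)
    return c
B=[(0.463,.1225,0,.02),(0.463,.1225,.066,.02),(0.463,.1225,.108,.0125)]
C=[(0.540,-.298,.12,.028),(0.540,-.298,.12,.032),(.540,-.298,.106,.0225)]
a=crop("side",176,165,50,50,8,"",B);b=crop("top",183,200,50,50,8,"",B)
cv2.imwrite("pics/b1.png",np.hstack([a,b]))
a=crop("side",306,235,60,60,6,"",C);b=crop("top",348,156,60,60,6,"",C)
cv2.imwrite("pics/c1.png",np.hstack([a,b]))
E
```

```text
[[ 0.276 -0.    -0.961]
 [ 0.961 -0.     0.276]
 [-0.    -1.     0.   ]]
side [ 0.187 -0.651  0.565]
top [0.302 0.006 1.308]
```

View pics/b1.png

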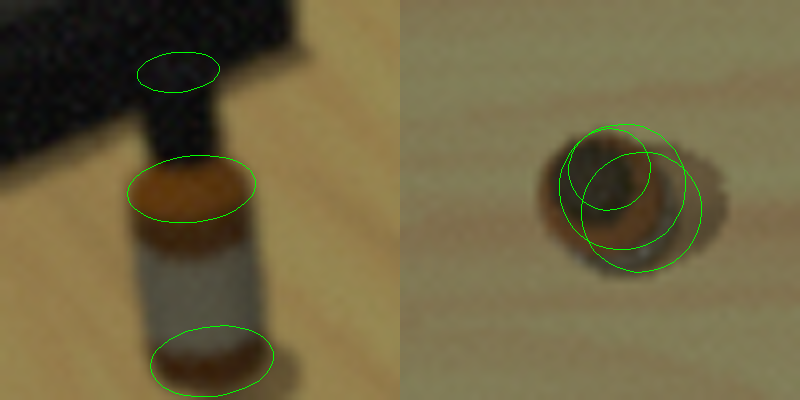

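View pics/c1.png

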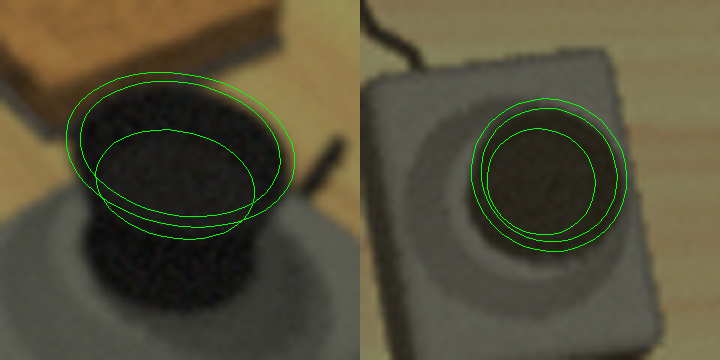

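```bash
cat > ov.py <<'E'
from h import *
import cv2
def crop(n,img,u,v,w,h,s,circs,gain=2.5):
    c=np.clip(img[v:v+h,u:u+w].astype(float)*gain,0,255).astype(np.uint8)
    c=cv2.resize(c,None,fx=s,fy=s,interpolation=cv2.INTER_CUBIC)
    for X,Y,z,r in circs:
        a=np.linspace(0,2*np.pi,40); P=np.c_[X+r*np.cos(a),Y+r*np.sin(a),0*a+z]
        uv=((proj(n,P)-[u,v]+.5)*s).astype(int)
        cv2.polylines(c,[uv],True,(0,255,0),1)
    return c
E
python3 - <<'E'
from ov import *
S=cv2.imread("pics/side0.png");T=cv2.imread("pics/top0.png")
x,y=.461,.1265
B=[(x,y,0,.02),(x,y,.066,.02),(x,y,.108,.0125)]
r1=np.hstack([crop("side",S,181,165,40,50,8,B),crop("top",T,188,205,50,50,8,B)])
x,y=.537,-.2975
C=[(x,y,.12,.028),(x,y,.12,.032),(x,y,.106,.0225)]
r2=np.hstack([crop("side",S,306,235,60,60,6,C),crop("top",T,348,156,60,60,6,C,3)])
cv2.imwrite("pics/b2.png",r1);cv2.imwrite("pics/c2.png",r2)
E
```

```text
(no output)
```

View pics/b2.png

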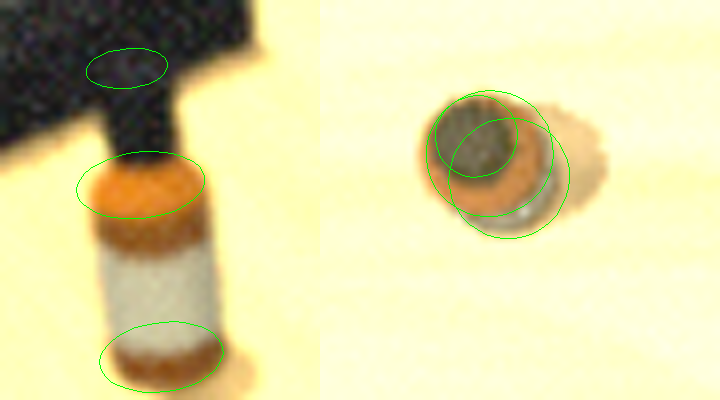

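View pics/c2.png

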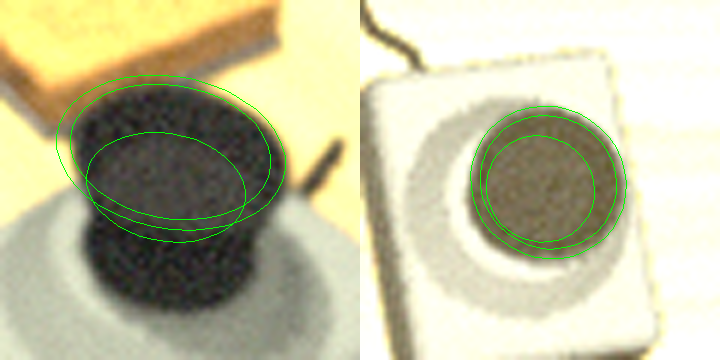

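```bash
cat >> h.py <<'E'
def target(az,g,xaz):
    """tool y at azimuth az, depression g; x horizontal at az+xaz(+-pi/2)"""
    y=np.array([np.cos(g)*np.cos(az),np.cos(g)*np.sin(az),-np.sin(g)])
    x=np.array([np.cos(az+xaz),np.sin(az+xaz),0]); z=np.cross(x,y)
    return Ro.from_matrix(np.c_[x,y,z])
def plan(p0,R0,p1,R1,N,claw):
    rv=(R0.inv()*R1).as_rotvec()/N; p=np.array(p0);R=R0;rows=[]
    for k in range(N):
        d=p0+(p1-p0)*(k+1)/N-p
        r=np.r_[R.inv().apply(d)/.05,rv/.12].round(2)
        rows.append(r); p=p+R.apply(r[:3]*.05); R=R*Ro.from_rotvec(r[3:]*.12)
    print("max",np.abs(rows).max(),"turn/row",np.linalg.norm(rv),"end",p.round(4))
    for i in range(0,N,5):
        print("; ".join(" ".join("%g"%v for v in r)+" %g"%claw for r in rows[i:i+5]))
    return p,R
B=np.array([.4625,.1265,0]); C=np.array([.5385,-.2975,.106])
G=np.radians(50)
def st():
    o=ctrl.get_obs(); R=rot(o); M=R.as_matrix(); y=M[:,1]
    print("t",round(o['time_s'],2),"p",o['eef_pos'].round(4),"q",o['q'].round(3),"F",o['wrist_force'].round(1),"open",round(o['opening'],3))
    print(" tool y az %.3f dep %.1f deg; x"%(np.arctan2(y[1],y[0]),np.degrees(np.arcsin(-y[2]))),M[:,0].round(3))
    return np.array(o['eef_pos']),R
E
python3 - <<'E'
from h import *
p,R=st()
az=np.arctan2(B[1],B[0]); R1=target(az,G,np.pi/2)
Pg=B+[0,0,.054]+.008*R1.as_matrix()[:,1]; print(Pg,az)
plan(p,R,Pg+[0,0,.16],R1,15,1)
E
```

```text
t 0.5 p [0.1588 0.5526 0.2422] q [ 1.085  0.181  1.607  0.     1.354 -0.206] F [-0.3 -0.1 -0.2] open 1.001
 tool y az -2.319 dep 90.0 deg; x [ 0.276  0.961 -0.   ]
[0.46746011 0.12785666 0.04787164] 0.26698371172385865
max 0.64 turn/row 0.058655352706509754 end [0.4673 0.128  0.208 ]
-0.43 0.05 -0.55 -0.38 -0.29 -0.11 1; -0.45 0.06 -0.54 -0.38 -0.29 -0.11 1; -0.47 0.08 -0.51 -0.38 -0.29 -0.11 1; -0.49 0.1 -0.49 -0.38 -0.29 -0.11 1; -0.51 0.12 -0.48 -0.38 -0.29 -0.11 1
-0.52 0.13 -0.44 -0.38 -0.29 -0.11 1; -0.54 0.14 -0.43 -0.38 -0.29 -0.11 1; -0.56 0.15 -0.4 -0.38 -0.29 -0.11 1; -0.57 0.16 -0.37 -0.38 -0.29 -0.11 1; -0.59 0.18 -0.34 -0.38 -0.29 -0.11 1
-0.6 0.18 -0.31 -0.38 -0.29 -0.11 1; -0.61 0.18 -0.29 -0.38 -0.29 -0.11 1; -0.63 0.19 -0.25 -0.38 -0.29 -0.11 1; -0.64 0.19 -0.23 -0.38 -0.29 -0.11 1; -0.64 0.19 -0.19 -0.38 -0.29 -0.11 1
```

Request:
apply_moves(plan="-0.43 0.05 -0.55 -0.38 -0.29 -0.11 1; -0.45 0.06 -0.54 -0.38 -0.29 -0.11 1; -0.47 0.08 -0.51 -0.38 -0.29 -0.11 1; -0.49 0.1 -0.49 -0.38 -0.29 -0.11 1; -0.51 0.12 -0.48 -0.38 -0.29 -0.11 1")

```text
time_s: 1.0
eef_pos: [0.2625, 0.4099, 0.2309]
eef_rot: [-0.471, 0.572, 0.538, -0.403]
wrist_force: [0.2, -0.1, 1.4]
opening: 0.999
```

Request:
apply_moves(plan="-0.52 0.13 -0.44 -0.38 -0.29 -0.11 1; -0.54 0.14 -0.43 -0.38 -0.29 -0.11 1; -0.56 0.15 -0.4 -0.38 -0.29 -0.11 1; -0.57 0.16 -0.37 -0.38 -0.29 -0.11 1; -0.59 0.18 -0.34 -0.38 -0.29 -0.11 1")

```text
time_s: 1.5
eef_pos: [0.3653, 0.2685, 0.2196]
eef_rot: [-0.367, 0.567, 0.637, -0.371]
wrist_force: [0.7, 0.1, 0.4]
opening: 1.0
```

```bash
python3 - <<'E'
from h import *
p,R=st()
az=np.arctan2(B[1],B[0]); R1=target(az,G,np.pi/2)
Pg=B+[0,0,.054]+.008*R1.as_matrix()[:,1]
plan(p,R,Pg+[0,0,.16],R1,5,1)
E
```

```text
t 1.5 p [0.3653 0.2685 0.2196] q [ 0.459 -0.368  2.229 -0.172  0.829 -1.102] F [0.7 0.1 0.4] open 1.0
 tool y az 0.180 dep 62.8 deg; x [-0.088  0.995  0.047]
max 0.65 turn/row 0.05749694741904146 end [0.4674 0.1276 0.2079]
-0.6 0.18 -0.31 -0.37 -0.29 -0.1 1; -0.61 0.19 -0.28 -0.37 -0.29 -0.1 1; -0.62 0.19 -0.25 -0.37 -0.29 -0.1 1; -0.63 0.19 -0.22 -0.37 -0.29 -0.1 1; -0.65 0.19 -0.19 -0.37 -0.29 -0.1 1
```

Request:
apply_moves(plan="-0.6 0.18 -0.31 -0.37 -0.29 -0.1 1; -0.61 0.19 -0.28 -0.37 -0.29 -0.1 1; -0.62 0.19 -0.25 -0.37 -0.29 -0.1 1; -0.63 0.19 -0.22 -0.37 -0.29 -0.1 1; -0.65 0.19 -0.19 -0.37 -0.29 -0.1 1")

```text
time_s: 2.0
eef_pos: [0.4552, 0.144, 0.2077]
eef_rot: [-0.271, 0.551, 0.712, -0.34]
wrist_force: [-0.4, 0.8, -0.7]
opening: 1.0
```

```bash
python3 - <<'E'
from h import *
p,R=st(); print(np.hypot(p[0],p[1]))
E
```

```text
t 2.0 p [0.4552 0.144  0.2077] q [-0.089 -0.454  2.378  0.382  0.612 -2.15 ] F [-0.4  0.8 -0.7] open 1.0
 tool y az 0.263 dep 51.6 deg; x [-0.246  0.969  0.012]
0.4774394731721089
```

```bash
cat > kin.py <<'E'
from h import *
from scipy.optimize import least_squares
D=[([1.0847216,.1815197,1.60799965,0,1.35383295,-.20631974],[.15850889,.55216019,.24140019],[-0.56455933,0.56509426,0.42484434,-0.42596776]),
([.459,-.368,2.229,-.172,.829,-1.102],[.3653,.2685,.2196],[-.367,.567,.637,-.371]),
([-.089,-.454,2.378,.382,.612,-2.15],[.4552,.144,.2077],[-.271,.551,.712,-.34])]
Q=lambda a,v:Ro.from_euler(a,v)
def rots(q):
    A=Q('z',q[0]);U=A*Q('y',q[1]);F=U*Q('y',q[2]);W=F*Q('z',q[3])*Q('y',q[4]);T=W*Q('z',q[5]);return A,U,F,T
def Rt(q):
    T=rots(q)[3]; # tool y = flange z
    return T*OFF
T0=rots(D[0][0])[3]; w,x,y,z=D[0][2]; OFF=T0.inv()*Ro.from_quat([x,y,z,w])
OFF=Ro.from_matrix(OFF.as_matrix().round(0))
def fk(q,L=None):
    if L is None: L=LL
    A,U,F,T=rots(q); r0,h,a,e,b,c=L
    return A.apply([r0,0,h])+U.apply([e,0,a])+F.apply([0,0,b])+T.apply([0,0,c])
def fit(D):
    f=lambda L:np.r_[np.concatenate([fk(q,L)-p for q,p,_ in D]),1e-4*(L-[0,.25,.45,0,.45,.3])]
    s=least_squares(f,[0,.25,.45,0,.45,.3]); return s.x,s.fun
LL,res=fit(D)
if __name__=="__main__":
    print(OFF.as_matrix())
    for q,p,r in D:
        w,x,y,z=r; print(np.degrees((Rt(q).inv()*Ro.from_quat([x,y,z,w])).magnitude()))
    print(LL,res)
E
python3 kin.py
```

```text
[[-1.  0.  0.]
 [ 0.  0.  1.]
 [ 0.  1.  0.]]
0.0005365870033902346
0.07240632969622295
0.022806162914737374
[-0.37041397  0.32404057  0.58147497  0.02848602  0.82071252  0.47190919] [ 1.04456448e-01 -5.44559438e-02 -5.69742851e-04  5.62435140e-02
 -1.26593772e-01  2.70541040e-03 -2.36521247e-03 -8.29421962e-02
 -2.13566730e-03 -3.70413971e-05  7.40405742e-06  1.31474971e-05
  2.84860219e-06  3.70712517e-05  1.71909185e-05]
```

```bash
python3 - <<'E'
import re
s=open('kin.py').read()
s=s.replace("r0,h,a,e,b,c=L","r0,h,a,e,b,c,s,d=L").replace("A.apply([r0,0,h])","A.apply([r0,s,h])").replace("[0,.25,.45,0,.45,.3]","[0,.25,.45,0,.45,.3,0,0]").replace("T.apply([0,0,c])","T.apply([0,0,c])+(F*Q('z',q[3])).apply([0,d,0])")
open('kin.py','w').write(s)
E
python3 kin.py
```

```text
[[-1.  0.  0.]
 [ 0.  0.  1.]
 [ 0.  1.  0.]]
0.0005365870033902346
0.07240632969622295
0.022806162914737374
[-0.66983244  0.39267145  0.4262356   0.09108555  1.09226331  0.3171732
  0.06796584  0.05106023] [-1.02544545e-03  6.89725075e-04 -1.14703459e-04 -7.51971044e-04
 -1.05404867e-03  5.44598236e-04  9.51507361e-04 -7.04455379e-04
 -4.29895645e-04 -6.69832438e-05  1.42671455e-05 -2.37644035e-06
  9.10855482e-06  6.42263308e-05  1.71731982e-06  6.79658429e-06
  5.10602295e-06]
```

```bash
python3 - <<'E'
s=open('kin.py').read()
s=s.replace("1e-4*(L-[0,.25,.45,0,.45,.3,0,0])","np.array([10,1e-3,1e-3,W,1e-3,1e-3,1e-3,1e-3])*(L-[0,.25,.45,0,.45,.3,0,0])").replace("LL,res","W=1e-3\nLL,res")
open('kin.py','w').write(s)
E
python3 kin.py|tail -4; sed -i 's/W=1e-3/W=10/' kin.py;python3 kin.py|tail -4
```

```text
File "kin.py", line 27
    print(W=1e-3
            ^^^^
SyntaxError: invalid syntax. Perhaps you forgot a comma?
  File "kin.py", line 27
    print(W=10
            ^^
SyntaxError: invalid syntax. Perhaps you forgot a comma?
```

```bash
python3 - <<'E'
s=open('kin.py').read()
s=s.replace("print(W=10\nLL,res)","print(LL.round(4),res.round(4))")
open('kin.py','w').write(s)
E
python3 kin.py|tail -4; sed -i 's/W=10/W=1e-3/' kin.py;python3 kin.py|tail -4
```

```text
0.07240632969622295
0.022806162914737374
[ 0.      0.2107  0.4542  0.      0.4926  0.3083  0.1191 -0.0013] [ 0.0001  0.0001  0.001  -0.0021 -0.001   0.0001  0.0021 -0.0002 -0.0011
  0.     -0.      0.      0.0001  0.      0.      0.0001 -0.    ]
0.07240632969622295
0.022806162914737374
[-0.      0.2093  0.4525  0.0031  0.49    0.3062  0.1203 -0.0025] [ 0.0001  0.0002 -0.0002 -0.002  -0.0006  0.0008  0.0018 -0.0005 -0.0007
 -0.     -0.      0.      0.      0.      0.      0.0001 -0.    ]
```

```bash
cat >> kin.py <<'E'
lo=np.array([-2.99,-.89,.3,-1.14,0,-3.12]);hi=np.array([2.99,2.07,2.58,4.28,2.63,3.12])
def ik(p,R,q0):
    f=lambda q:np.r_[(fk(q)-p)*10,(Rt(q).inv()*R).as_rotvec(),1e-4*(q-q0)]
    s=least_squares(f,np.clip(q0,lo+.01,hi-.01),bounds=(lo,hi)); return s.x,np.abs(s.fun[:6]).max()
E
cat > scan.py <<'E'
from kin import *
q0=np.array(ctrl.get_obs()['q'])
for g in (52,55,58,62):
  for az in (-.2,0,.2):
    gr=np.radians(g); R1=target(az,gr,np.pi/2); P=B+[0,0,.057]+.008*R1.as_matrix()[:,1]
    q,e=ik(P,R1,q0)
    azc=az-.5; R2=target(azc-.05,gr,np.pi/2); P2=C+[0,0,.054]+.008*R2.as_matrix()[:,1]
    q2,e2=ik(P2,R2,np.array([-.6,.1,1.8,0,.6,-1.57]))
    print(g,az,q.round(2),round(e,4),"| cup",q2.round(2),round(e2,4))
E
python3 scan.py
```

```text
52 -0.2 [ 0.14 -0.05  2.47 -1.14  0.23 -0.16] 0.0109 | cup [-0.67  0.02  2.13 -0.14  0.34 -1.38] 0.0
52 0 [ 0.03 -0.1   2.52 -0.32  0.06 -1.23] 0.0 | cup [-0.76  0.    2.14  0.37  0.37 -2.09] 0.0
52 0.2 [-0.11 -0.13  2.54  1.13  0.21 -2.93] 0.0 | cup [-0.85  0.01  2.13  0.67  0.49 -2.58] 0.0
55 -0.2 [ 0.14 -0.05  2.45 -0.89  0.25 -0.42] 0.0 | cup [-0.68  0.03  2.09 -0.11  0.41 -1.41] 0.0
55 0 [ 0.03 -0.09  2.49 -0.12  0.14 -1.42] 0.0 | cup [-0.76  0.02  2.1   0.28  0.43 -2.  ] 0.0
55 0.2 [-0.09 -0.12  2.5   0.79  0.23 -2.59] 0.0 | cup [-0.83  0.02  2.1   0.55  0.53 -2.46] 0.0
58 -0.2 [ 0.13 -0.04  2.42 -0.64  0.29 -0.67] 0.0 | cup [-0.68  0.05  2.05 -0.08  0.48 -1.44] 0.0
58 0 [ 0.03 -0.08  2.45 -0.07  0.22 -1.48] 0.0 | cup [-0.75  0.04  2.06  0.22  0.5  -1.94] 0.0
58 0.2 [-0.08 -0.1   2.47  0.56  0.28 -2.34] 0.0 | cup [-0.82  0.04  2.06  0.45  0.58 -2.36] 0.0
62 -0.2 [ 0.11 -0.03  2.38 -0.42  0.36 -0.9 ] 0.0 | cup [-0.68  0.08  2.   -0.06  0.58 -1.46] 0.0
62 0 [ 0.03 -0.07  2.41 -0.04  0.31 -1.51] 0.0 | cup [-0.74  0.06  2.01  0.16  0.59 -1.88] 0.0
62 0.2 [-0.06 -0.08  2.42  0.36  0.35 -2.14] 0.0 | cup [-0.8   0.07  2.01  0.34  0.65 -2.25] 0.0
```

```bash
cat > pick.py <<'E'
from kin import *
import sys
G=np.radians(58); R1=target(.02,G,np.pi/2); Pg=B+[0,0,.057]+.008*R1.as_matrix()[:,1]
def go(P,R1,N,claw):
    p,R=st(); plan(p,R,P,R1,N,claw)
    q=np.array(ctrl.get_obs()['q']);print(ik(P,R1,q)[0].round(2))
E
python3 - <<'E'
from pick import *
print(Pg); go(Pg+[0,0,.12],R1,5,1)
E
```

```text
[0.46673851 0.12658478 0.05021562]
t 2.0 p [0.4552 0.144  0.2077] q [-0.089 -0.454  2.378  0.382  0.612 -2.15 ] F [-0.4  0.8 -0.7] open 1.0
 tool y az 0.263 dep 51.6 deg; x [-0.246  0.969  0.012]
max 0.3 turn/row 0.05084790270062919 end [0.4665 0.1264 0.1703]
-0.08 0.13 0.07 0.18 0.3 0.24 1; -0.08 0.14 0.07 0.18 0.3 0.24 1; -0.08 0.14 0.06 0.18 0.3 0.24 1; -0.07 0.15 0.05 0.18 0.3 0.24 1; -0.08 0.14 0.05 0.18 0.3 0.24 1
[ 0.02 -0.31  2.33  0.    0.57 -1.57]
```

Request:
apply_moves(plan="-0.08 0.13 0.07 0.18 0.3 0.24 1; -0.08 0.14 0.07 0.18 0.3 0.24 1; -0.08 0.14 0.06 0.18 0.3 0.24 1; -0.07 0.15 0.05 0.18 0.3 0.24 1; -0.08 0.14 0.05 0.18 0.3 0.24 1")

```text
time_s: 2.5
eef_pos: [0.4658, 0.1275, 0.1697]
eef_rot: [-0.34, 0.613, 0.623, -0.346]
wrist_force: [-0.8, -0.1, 0.4]
opening: 1.002
```

```bash
python3 - <<'E'
from pick import *
from ov import *
go(Pg+[0,0,.06],R1,5,1)
T=ctrl.camera("top")[:,:,::-1];S=ctrl.camera("side")[:,:,::-1]
cv2.imwrite("pics/p1.png",np.hstack([crop("side",S,141,95,100,120,4,[]),crop("top",T,150,165,100,120,4,[])]))
E
```

```text
t 2.5 p [0.4658 0.1275 0.1697] q [ 0.025 -0.271  2.301 -0.011  0.554 -1.555] F [-0.8 -0.1  0.4] open 1.002
 tool y az 0.014 dep 58.1 deg; x [-0.016  1.    -0.002]
max 0.21 turn/row 0.0008212853529936963 end [0.4669 0.1265 0.1102]
-0 0.2 0.12 -0 -0 -0.01 1; -0.01 0.21 0.13 -0 -0 -0.01 1; -0 0.2 0.12 -0 -0 -0.01 1; -0 0.2 0.12 -0 -0 -0.01 1; -0.01 0.21 0.12 -0 -0 -0.01 1
[ 0.02 -0.22  2.4   0.    0.4  -1.57]
```

View pics/p1.png

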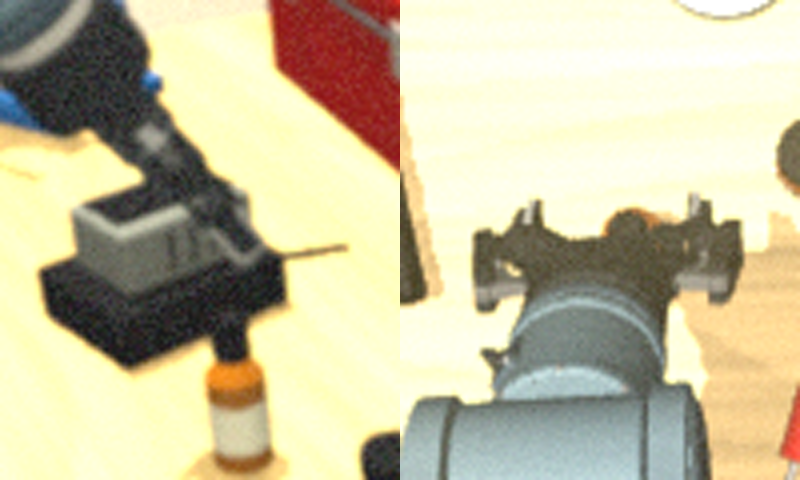

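The bottle's cap (top crop about (630,225)) sits between the open fingers (about 535 and 700), so the line-up is good and I'll descend.

Request:
apply_moves(plan="0 0.2 0.12 0 0 -0.01 1; 0 0.2 0.12 0 0 -0.01 1; 0 0.2 0.12 0 0 -0.01 1; 0 0.2 0.12 0 0 -0.01 1; -0.01 0.2 0.12 0 0 -0.01 1")

```text
time_s: 3.1
eef_pos: [0.4668, 0.1273, 0.1116]
eef_rot: [-0.34, 0.611, 0.626, -0.345]
wrist_force: [0.4, -0.4, 0.1]
opening: 0.996
```

```bash
python3 - <<'E'
from pick import *
go(Pg,R1,10,1)
E
```

```text
t 3.1 p [0.4668 0.1273 0.1116] q [ 0.016 -0.13   2.339  0.019  0.373 -1.592] F [ 0.4 -0.4  0.1] open 0.996
 tool y az 0.029 dep 58.0 deg; x [-0.023  1.     0.004]
max 0.11 turn/row 0.00046897912748969963 end [0.4668 0.1266 0.0502]
-0 0.1 0.07 0 0 0 1; -0 0.11 0.06 0 0 0 1; -0.01 0.1 0.07 0 0 0 1; 0 0.11 0.06 0 0 0 1; 0 0.1 0.07 0 0 0 1
-0 0.1 0.06 0 0 0 1; -0 0.11 0.07 0 0 0 1; -0.01 0.1 0.06 0 0 0 1; 0 0.11 0.07 0 0 0 1; 0 0.1 0.06 0 0 0 1
[ 0.02 -0.09  2.45  0.    0.22 -1.58]
```

Request:
apply_moves(plan="0 0.1 0.07 0 0 0 1; 0 0.1 0.06 0 0 0 1; 0 0.1 0.07 0 0 0 1; 0 0.1 0.06 0 0 0 1; 0 0.1 0.07 0 0 0 1")

```text
time_s: 3.6
eef_pos: [0.4662, 0.1274, 0.0814]
eef_rot: [-0.34, 0.611, 0.626, -0.345]
wrist_force: [-0.4, 0.4, -0.2]
opening: 0.999
```

Request:
apply_moves(plan="0 0.1 0.06 0 0 0 1; 0 0.1 0.07 0 0 0 1; 0 0.1 0.06 0 0 0 1; 0 0.1 0.07 0 0 0 1; 0 0.1 0.06 0 0 0 1")

```text
time_s: 4.1
eef_pos: [0.4654, 0.1275, 0.0512]
eef_rot: [-0.341, 0.611, 0.626, -0.346]
wrist_force: [0.2, 0.5, 0.4]
opening: 0.998
```

```bash
python3 - <<'E'
from pick import *
from ov import *
go(Pg,R1,5,1)
T=ctrl.camera("top")[:,:,::-1];S=ctrl.camera("side")[:,:,::-1]
cv2.imwrite("pics/p2.png",np.hstack([crop("side",S,141,115,100,120,4,[]),crop("top",T,150,165,100,120,4,[])]))
E
```

```text
t 4.1 p [0.4654 0.1275 0.0512] q [ 0.017  0.051  2.354  0.031  0.179 -1.603] F [0.2 0.5 0.4] open 0.998
 tool y az 0.028 dep 58.1 deg; x [-0.022  1.     0.004]
max 0.01 turn/row 0.0008296716990743395 end [0.4667 0.1265 0.0502]
-0 0.01 -0 -0 -0 0.01 1; -0.01 0 -0 -0 -0 0.01 1; -0 0.01 -0.01 -0 -0 0.01 1; -0 0 0 -0 -0 0.01 1; -0.01 0.01 -0 -0 -0 0.01 1
[ 0.02 -0.09  2.45  0.    0.22 -1.58]
```

View pics/p2.png

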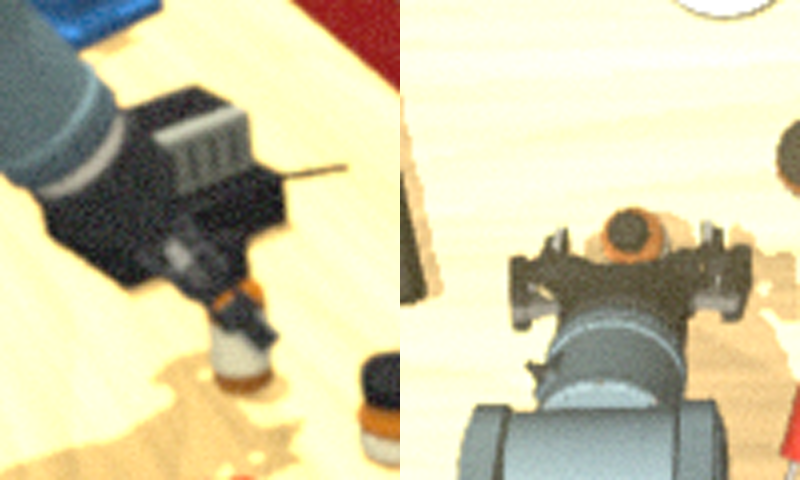

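Request:
apply_moves(plan="0 0 0 0 0 0 0.35; 0 0 0 0 0 0 0.3; 0 0 0 0 0 0 0.2; 0 0 0 0 0 0 0.1; 0 0 0 0 0 0 0")

```text
time_s: 4.7
eef_pos: [0.466, 0.1275, 0.0524]
eef_rot: [-0.34, 0.611, 0.626, -0.345]
wrist_force: [-2.4, -0.6, 5.8]
opening: 0.447
```

Request:
apply_moves(plan="0 0 0 0 0 0 0; 0 0 0 0 0 0 0; 0 0 0 0 0 0 0; 0 0 0 0 0 0 0; 0 0 0 0 0 0 0")

```text
time_s: 5.2
eef_pos: [0.466, 0.1276, 0.0524]
eef_rot: [-0.34, 0.611, 0.626, -0.345]
wrist_force: [-3.2, -0.0, 5.5]
opening: 0.449
```

```bash
python3 - <<'E'
from pick import *
from ov import *
st()
T=ctrl.camera("top")[:,:,::-1];S=ctrl.camera("side")[:,:,::-1]
p=ctrl.get_obs()['eef_pos']; print(proj("side",p)-[141,115],proj("top",p)-[150,165])
cv2.imwrite("pics/p3.png",np.hstack([crop("side",S,141,115,100,120,4,[]),crop("top",T,150,165,100,120,4,[])]))
E
```

```text
t 5.2 p [0.466  0.1276 0.0524] q [ 0.017  0.048  2.354  0.031  0.181 -1.603] F [-3.2 -0.   5.5] open 0.449
 tool y az 0.028 dep 58.0 deg; x [-0.022  1.     0.004]
[[59.33492915 76.38464905]] [[58.83534992 57.41494144]]
```

View pics/p3.png

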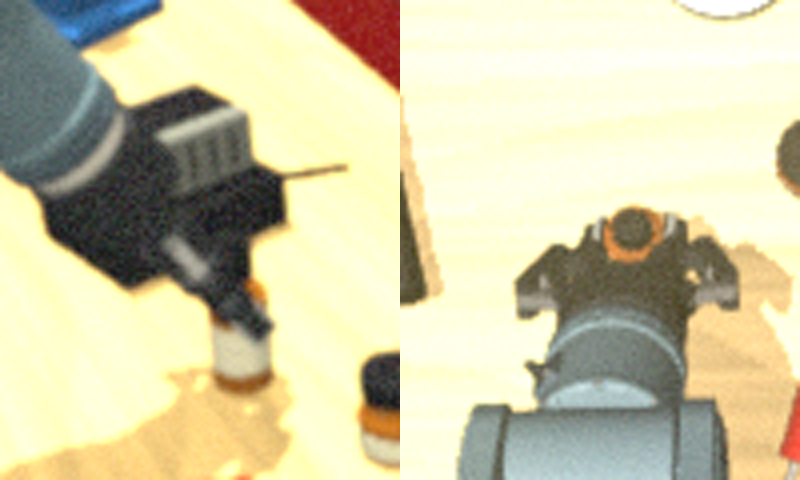

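```bash
python3 - <<'E'
from kin import *
import pickle
o=ctrl.get_obs(); R=rot(o); p=np.array(o['eef_pos'])
bt=R.inv().apply(np.array([.4625,.1276,0])-p); u=R.inv().apply([0,0,1.])
print(bt.round(4),u.round(3)); np.savez('grasp.npz',bt=bt,u=u)
E
python3 - <<'E'
s=open('kin.py').read()
s=s.replace("Q=lambda","D+=[([.025,-.271,2.301,-.011,.554,-1.555],[.4658,.1275,.1697],None),([.016,-.13,2.339,.019,.373,-1.592],[.4668,.1273,.1116],None),([.017,.048,2.354,.031,.181,-1.603],[.466,.1276,.0524],None)]\nQ=lambda",1).replace("for q,p,r in D:\n","for q,p,r in D[:3]:\n")
open('kin.py','w').write(s)
E
python3 kin.py | tail -4
cat > inv.py <<'E'
from kin import *
g=np.load('grasp.npz'); u=g['u']; bt=g['bt']
q0=np.array(ctrl.get_obs()['q'])
def cost(q): 
    T=Rt(q); p=fk(q); cz=T.apply(u)[2]
    return np.r_[np.maximum(0,cz+.72)*20, np.maximum(0,.33-p[2])*30, np.maximum(0,lo+.15-q)*20,np.maximum(0,q-hi+.15)*20, np.maximum(0,.12-q[4])*20,(q-q0)*[.5,.4,.4,.3,.3,.2], np.maximum(0,np.hypot(p[0],p[1])-.8)*20]
best=[]
rng=np.random.default_rng(0)
for i in range(40):
    x0=np.clip(rng.uniform(lo,hi),lo+.2,hi-.2)
    s=least_squares(cost,x0); best.append((s.cost,s.x))
best.sort(key=lambda b:b[0])
seen=[]
for c,q in best:
    if all(abs(q-k).max()>.1 for k in seen):
        seen.append(q); T=Rt(q); print(round(c,3),q.round(2),fk(q).round(3),"tilt",np.degrees(np.arccos(T.apply(u)[2])).round(1),"d",T.apply([0,1,0]).round(2))
    if len(seen)>5: break
E
python3 inv.py
```

```text
[-0.0001  0.0426  0.0307] [ 0.004 -0.848 -0.53 ]
0.022806162914737374
[ 0.      0.2246  0.3782  0.0066  0.4862  0.2407  0.1212 -0.0024] [-0.0071 -0.0113  0.0077 -0.0083  0.0066  0.0074 -0.0053 -0.0129  0.0021
 -0.0005  0.0016  0.0013  0.007   0.0008 -0.0048  0.0119  0.0007 -0.0137
  0.0003 -0.     -0.0001  0.      0.     -0.0001  0.0001 -0.    ]
0.161 [ 0.02 -0.64  1.66  0.86  0.15  0.04] [0.407 0.154 0.888] tilt 136.0 d [0.89 0.13 0.43]
0.164 [ 0.02 -0.67  1.64 -0.96  0.15 -2.97] [0.376 0.097 0.921] tilt 136.0 d [ 0.86 -0.11  0.49]
0.254 [ 0.02  0.01  2.32  1.78  1.73 -0.92] [0.362 0.361 0.33 ] tilt 136.0 d [0.01 0.97 0.25]
0.276 [ 0.02  0.    2.34 -0.99  2.42 -2.03] [ 0.169 -0.01   0.329] tilt 136.0 d [-0.78 -0.57  0.26]
0.277 [ 0.02  0.    2.33 -0.86  2.48 -1.97] [0.155 0.01  0.329] tilt 136.0 d [-0.84 -0.48  0.26]
9.241 [ 0.02  1.95  2.55  0.01  1.77 -1.51] [-0.13   0.119  0.217] tilt 148.2 d [-0.01  0.01  1.  ]
```

```bash
cat > k2.py <<'E'
from kin import *
o=ctrl.get_obs(); D2=D+[(o['q'],o['eef_pos'],None)]
# residual direct check rotations for all
P=lambda q,L:fk2(q,L)
def fk2(q,L):
    A,U,F,T=rots(q); r0,h,a,e,b,c,s,d,e2,cx,cy=L; V=F*Q('z',q[3])
    return A.apply([r0,s,h])+U.apply([e,0,a])+F.apply([e2,0,b])+T.apply([cx,cy,c])+V.apply([0,d,0])
x0=np.array([0,.21,.45,0,.49,.3,.119,0,0,0,0])
w=np.array([1,1,1,1,1,1,1,1,1,1,1])*3e-4
f=lambda L:np.r_[np.concatenate([fk2(q,L)-p for q,p,_ in D2]),w*(L-x0)]
s=least_squares(f,x0); print(s.x.round(4)); print((s.fun[:-11].reshape(-1,3)*1000).round(1))
print(st())
q=o['q'];R=rot(o);print(np.degrees((Rt(q).inv()*R).magnitude()))
E
python3 k2.py
```

```text
[-4.000e-04  3.155e-01  4.375e-01  2.000e-04  5.140e-01  3.098e-01
  1.177e-01 -9.000e-04  8.500e-02 -9.000e-04  8.000e-04]
[[-0.   0.   0. ]
 [-0.  -0.  -0.1]
 [-0.1  0.  -0. ]
 [ 0.1  0.1  0. ]
 [ 0.2  0.1  0.2]
 [-0.2 -0.2 -0.1]
 [ 0.  -0.  -0. ]]
t 5.3 p [0.466  0.1275 0.0524] q [ 0.017  0.048  2.354  0.031  0.181 -1.603] F [-2.7  0.7  5.3] open 0.447
 tool y az 0.028 dep 58.0 deg; x [-0.022  1.     0.004]
(array([0.46598161, 0.12754657, 0.05239982]), Rotation.from_matrix(array([[-0.0217686 ,  0.53025491, -0.84755876],
                            [ 0.99975626,  0.01466614, -0.01650211],
                            [ 0.00368009, -0.84771141, -0.53044493]])))
1.320983570718032e-14
```

```bash
cat >> kin.py <<'E'
LL=np.array([-4e-4,.3155,.4375,2e-4,.514,.3098,.1177,-9e-4,.085,-9e-4,8e-4])
def fk(q,L=LL):
    A,U,F,T=rots(q); r0,h,a,e,b,c,s,d,e2,cx,cy=L; V=F*Q('z',q[3])
    return A.apply([r0,s,h])+U.apply([e,0,a])+F.apply([e2,0,b])+T.apply([cx,cy,c])+V.apply([0,d,0])
E
python3 inv.py
```

```text
0.161 [ 0.02 -0.64  1.66  0.86  0.15  0.04] [0.494 0.16  0.997] tilt 136.0 d [0.89 0.13 0.43]
0.209 [ 0.02  0.21  2.43  0.13  2.32 -1.61] [-0.038  0.146  0.329] tilt 136.1 d [-0.97  0.08  0.25]
31.932 [0.01 2.12 2.7  4.14 0.09 0.58] [-0.438  0.093  0.245] tilt 125.4 d [-0.99 -0.08  0.06]
```

```bash
cat > path.py <<'E'
from kin import *
g=np.load('grasp.npz'); u=g['u']; bt=g['bt']
def rows(wps,claw=0,p=None,R=None):
    """wps list of (p,R) ; p,R current"""
    out=[]
    for P,T in wps:
        r=np.r_[R.inv().apply(P-p)/.05,(R.inv()*T).as_rotvec()/.12].round(2)
        out.append(r); p=p+R.apply(r[:3]*.05);R=R*Ro.from_rotvec(r[3:]*.12)
    print("max",np.abs(out).max(), "maxturn",max(np.linalg.norm(r[3:])*.12 for r in out),"end",p.round(4))
    for i in range(0,len(out),5):
        print("; ".join(" ".join("%g"%(v+0) for v in r)+" %g"%claw for r in out[i:i+5]))
def sm(N): return [ (k+1)/N for k in range(N)]
def jpath(qa,qb,N): return [(fk(qa+(qb-qa)*s),Rt(qa+(qb-qa)*s)) for s in sm(N)]
def tilt(R): return np.degrees(np.arccos(R.apply(u)[2]))
E
python3 - <<'E'
from path import *
q0=np.array(ctrl.get_obs()['q']); p,R=st()
P=p+[0,0,.10]; print(ik(P,R,q0))
rows([(p+[0,0,.1*s],R) for s in sm(5)],0,p,R)
for q in ([.02,-.45,1.6,0,.3,1.5],[.02,-.6,1.75,0,.3,1.5],[.02,-.75,1.9,0,.3,1.5],[.02,-.75,2.0,0,.2,1.5]):
    q=np.array(q);T=Rt(q);print(q,fk(q).round(3),tilt(T))
E
```

```text
t 5.3 p [0.466  0.1275 0.0524] q [ 0.017  0.048  2.354  0.031  0.181 -1.603] F [-2.7  0.7  5.3] open 0.447
 tool y az 0.028 dep 58.0 deg; x [-0.022  1.     0.004]
(array([ 0.01751912, -0.23542384,  2.31725579,  0.01119734,  0.50066979,
       -1.58227128]), np.float64(3.3518803843612943e-09))
max 0.34 maxturn 0.0 end [0.4658 0.1277 0.1526]
0 -0.34 -0.21 0 0 0 0; 0 -0.34 -0.21 0 0 0 0; 0 -0.34 -0.22 0 0 0 0; 0.01 -0.34 -0.21 0 0 0 0; 0 -0.34 -0.21 0 0 0 0
[ 0.02 -0.45  1.6   0.    0.3   1.5 ] [0.618 0.128 0.88 ] 128.8404337527672
[ 0.02 -0.6   1.75  0.    0.3   1.5 ] [0.562 0.127 0.847] 128.84043375276718
[ 0.02 -0.75  1.9   0.    0.3   1.5 ] [0.51  0.126 0.806] 128.8404337527672
[ 0.02 -0.75  2.    0.    0.2   1.5 ] [0.521 0.126 0.755] 128.8404337527672
```

Lift.

Request:
apply_moves(plan="0 -0.17 -0.11 0 0 0 0; 0 -0.25 -0.16 0 0 0 0; 0 -0.4 -0.25 0 0 0 0; 0 -0.4 -0.25 0 0 0 0; 0 -0.34 -0.21 0 0 0 0")

```text
time_s: 5.8
eef_pos: [0.4655, 0.1271, 0.1448]
eef_rot: [-0.34, 0.611, 0.626, -0.346]
wrist_force: [1.0, -0.0, -1.0]
opening: 0.444
```

```bash
python3 - <<'E'
from path import *
from ov import *
p,R=st(); q=np.array(ctrl.get_obs()['q'])
b=p+R.apply(bt); print("pred base",b)
T=ctrl.camera("top")[:,:,::-1];S=ctrl.camera("side")[:,:,::-1]
x,y,z=b; Bc=[(x,y,z,.02),(x,y,z+.066,.02),(x,y,z+.108,.0125)]
cv2.imwrite("pics/l1.png",np.hstack([crop("side",S,161,85,80,100,5,Bc),crop("top",T,160,165,80,100,5,Bc)]))
q1=np.array([.02,-.65,1.84,0,.27,1.5]); print(fk(q1),tilt(Rt(q1)))
rows(jpath(q,q1,30),0,p,R)
E
```

```text
t 5.8 p [0.4655 0.1271 0.1448] q [ 0.016 -0.219  2.323  0.013  0.48  -1.585] F [ 1. -0. -1.] open 0.444
 tool y az 0.027 dep 58.0 deg; x [-0.022  1.     0.004]
pred base [0.46197534 0.12716391 0.09245366]
[0.54913872 0.12696628 0.81114041] 128.26827142095755
max 0.86 maxturn 0.10995562741397095 end [0.5494 0.127  0.8113]
0 -0.15 -0.42 -0.31 0.85 -0.01 0; 0.04 -0.15 -0.41 -0.31 0.85 -0.05 0; 0.09 -0.15 -0.41 -0.3 0.85 -0.08 0; 0.13 -0.15 -0.4 -0.3 0.86 -0.1 0; 0.16 -0.15 -0.39 -0.28 0.85 -0.14 0
0.21 -0.15 -0.37 -0.26 0.85 -0.16 0; 0.25 -0.15 -0.35 -0.25 0.85 -0.2 0; 0.28 -0.16 -0.32 -0.23 0.85 -0.21 0; 0.31 -0.15 -0.3 -0.2 0.85 -0.24 0; 0.35 -0.15 -0.26 -0.18 0.86 -0.26 0
0.37 -0.16 -0.23 -0.15 0.85 -0.27 0; 0.39 -0.15 -0.18 -0.12 0.85 -0.29 0; 0.41 -0.16 -0.15 -0.09 0.85 -0.3 0; 0.43 -0.15 -0.11 -0.06 0.86 -0.3 0; 0.44 -0.16 -0.06 -0.03 0.85 -0.31 0
0.44 -0.15 -0.02 0.01 0.85 -0.31 0; 0.45 -0.16 0.03 0.03 0.85 -0.32 0; 0.44 -0.15 0.07 0.07 0.86 -0.3 0; 0.44 -0.16 0.12 0.1 0.85 -0.3 0; 0.42 -0.15 0.17 0.13 0.85 -0.28 0
0.41 -0.16 0.2 0.15 0.85 -0.27 0; 0.38 -0.15 0.25 0.19 0.86 -0.25 0; 0.36 -0.16 0.29 0.21 0.85 -0.24 0; 0.33 -0.15 0.33 0.23 0.85 -0.21 0; 0.29 -0.16 0.36 0.25 0.86 -0.18 0
0.26 -0.15 0.39 0.27 0.85 -0.16 0; 0.22 -0.16 0.41 0.28 0.85 -0.13 0; 0.18 -0.15 0.44 0.3 0.86 -0.1 0; 0.13 -0.15 0.46 0.3 0.85 -0.07 0; 0.08 -0.15 0.47 0.31 0.85 -0.04 0
```

View pics/l1.png

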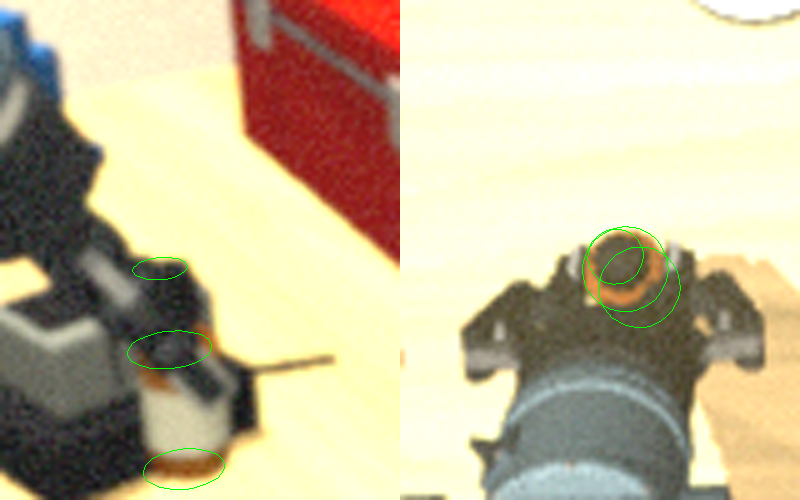

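Request:
apply_moves(plan="0 -0.15 -0.42 -0.31 0.85 -0.01 0; 0.04 -0.15 -0.41 -0.31 0.85 -0.05 0; 0.09 -0.15 -0.41 -0.3 0.85 -0.08 0; 0.13 -0.15 -0.4 -0.3 0.86 -0.1 0; 0.16 -0.15 -0.39 -0.28 0.85 -0.14 0")

```text
time_s: 6.4
eef_pos: [0.5275, 0.128, 0.2344]
eef_rot: [-0.44, 0.692, 0.561, -0.114]
wrist_force: [0.0, 0.0, -1.7]
opening: 0.449
```

Request:
apply_moves(plan="0.21 -0.15 -0.37 -0.26 0.85 -0.16 0; 0.25 -0.15 -0.35 -0.25 0.85 -0.2 0; 0.28 -0.16 -0.32 -0.23 0.85 -0.21 0; 0.31 -0.15 -0.3 -0.2 0.85 -0.24 0; 0.35 -0.15 -0.26 -0.18 0.86 -0.26 0")

```text
time_s: 6.9
eef_pos: [0.5731, 0.1289, 0.3385]
eef_rot: [-0.525, 0.689, 0.482, 0.131]
wrist_force: [-0.7, -0.1, -1.3]
opening: 0.447
```

```bash
python3 - <<'E'
from path import *
p,R=st(); q=np.array(ctrl.get_obs()['q']); print(fk(q)-p,tilt(R))
q1=np.array([.02,-.65,1.84,0,.27,1.5])
rows(jpath(q,q1,20),0,p,R)
E
```

```text
t 6.9 p [0.5731 0.1289 0.3385] q [ 0.018 -0.356  2.159  0.007  0.407 -0.55 ] F [-0.7 -0.1 -1.3] open 0.447
 tool y az 0.021 dep 36.7 deg; x [0.5   0.526 0.687]
[0.0013902  0.00018034 0.00126287] 43.28324619090767
max 0.86 maxturn 0.1100210888875401 end [0.5492 0.1269 0.8109]
0.41 -0.15 -0.24 -0.15 0.85 -0.28 0; 0.39 -0.15 -0.19 -0.12 0.85 -0.28 0; 0.41 -0.16 -0.15 -0.09 0.85 -0.3 0; 0.43 -0.16 -0.1 -0.06 0.85 -0.31 0; 0.44 -0.16 -0.06 -0.02 0.85 -0.31 0
0.45 -0.15 -0.02 0 0.85 -0.32 0; 0.44 -0.16 0.03 0.04 0.85 -0.31 0; 0.45 -0.16 0.08 0.07 0.85 -0.3 0; 0.43 -0.16 0.12 0.1 0.85 -0.3 0; 0.43 -0.15 0.16 0.13 0.86 -0.28 0
0.4 -0.16 0.21 0.15 0.85 -0.27 0; 0.39 -0.16 0.25 0.19 0.85 -0.26 0; 0.36 -0.16 0.29 0.21 0.85 -0.23 0; 0.33 -0.15 0.33 0.23 0.85 -0.21 0; 0.29 -0.16 0.36 0.25 0.85 -0.18 0
0.26 -0.16 0.39 0.27 0.85 -0.16 0; 0.22 -0.15 0.42 0.29 0.85 -0.13 0; 0.18 -0.16 0.44 0.29 0.85 -0.1 0; 0.13 -0.16 0.45 0.31 0.86 -0.07 0; 0.08 -0.15 0.47 0.31 0.85 -0.04 0
```

Tracking follows the plan, so I'll carry on.

Request:
apply_moves(plan="0.41 -0.15 -0.24 -0.15 0.85 -0.28 0; 0.39 -0.15 -0.19 -0.12 0.85 -0.28 0; 0.41 -0.16 -0.15 -0.09 0.85 -0.3 0; 0.43 -0.16 -0.1 -0.06 0.85 -0.31 0; 0.44 -0.16 -0.06 -0.02 0.85 -0.31 0")

```text
time_s: 7.4
eef_pos: [0.5999, 0.1298, 0.4531]
eef_rot: [-0.597, 0.601, 0.391, 0.359]
wrist_force: [0.2, 0.3, -1.0]
opening: 0.443
```

Request:
apply_moves(plan="0.45 -0.15 -0.02 0 0.85 -0.32 0; 0.44 -0.16 0.03 0.04 0.85 -0.31 0; 0.45 -0.16 0.08 0.07 0.85 -0.3 0; 0.43 -0.16 0.12 0.1 0.85 -0.3 0; 0.43 -0.15 0.16 0.13 0.86 -0.28 0")

```text
time_s: 7.9
eef_pos: [0.6051, 0.1296, 0.572]
eef_rot: [0.654, -0.44, -0.289, -0.543]
wrist_force: [-0.4, -1.4, -1.8]
opening: 0.447
```

Request:
apply_moves(plan="0.4 -0.16 0.21 0.15 0.85 -0.27 0; 0.39 -0.16 0.25 0.19 0.85 -0.26 0; 0.36 -0.16 0.29 0.21 0.85 -0.23 0; 0.33 -0.15 0.33 0.23 0.85 -0.21 0; 0.29 -0.16 0.36 0.25 0.85 -0.18 0")

```text
time_s: 8.4
eef_pos: [0.5882, 0.1295, 0.6926]
eef_rot: [0.692, -0.227, -0.179, -0.661]
wrist_force: [-0.5, -0.6, -1.4]
opening: 0.45
```

```bash
python3 - <<'E'
from path import *
p,R=st(); q=np.array(ctrl.get_obs()['q']); print(fk(q)-p,tilt(R))
q1=np.array([.02,-.65,1.84,0,.27,1.5])
rows(jpath(q,q1,5),0,p,R)
E
```

```text
t 8.4 p [0.5882 0.1295 0.6926] q [ 0.017 -0.572  1.912  0.018  0.309  0.972] F [-0.5 -0.6 -1.4] open 0.45
 tool y az 0.022 dep 4.4 deg; x [ 0.061 -0.835  0.547]
[ 0.00155739 -0.00127619  0.00298783] 111.98586871456233
max 0.85 maxturn 0.10915383639616152 end [0.5493 0.1271 0.8109]
0.31 -0.14 0.42 0.27 0.85 -0.16 0; 0.21 -0.16 0.41 0.28 0.85 -0.14 0; 0.17 -0.17 0.43 0.3 0.85 -0.1 0; 0.13 -0.16 0.44 0.3 0.85 -0.07 0; 0.08 -0.16 0.46 0.32 0.85 -0.05 0
```

Request:
apply_moves(plan="0.31 -0.14 0.42 0.27 0.85 -0.16 0; 0.21 -0.16 0.41 0.28 0.85 -0.14 0; 0.17 -0.17 0.43 0.3 0.85 -0.1 0; 0.13 -0.16 0.44 0.3 0.85 -0.07 0; 0.08 -0.16 0.46 0.32 0.85 -0.05 0")

```text
time_s: 8.9
eef_pos: [0.5493, 0.1275, 0.811]
eef_rot: [0.711, 0.015, -0.064, -0.7]
wrist_force: [0.5, 0.5, -0.9]
opening: 0.445
```

Request:
apply_moves(plan="0 0 0 0 0 0 0; 0 0 0 0 0 0 0; 0 0 0 0 0 0 0; 0 0 0 0 0 0 0; 0 0 0 0 0 0 0")

```text
time_s: 9.4
eef_pos: [0.5489, 0.1276, 0.8116]
eef_rot: [0.711, 0.013, -0.066, -0.7]
wrist_force: [-0.6, -1.1, -1.6]
opening: 0.45
```

```bash
python3 - <<'E'
from path import *
import cv2
p,R=st(); print(tilt(R))
S=ctrl.camera("side")[:,:,::-1]; print(proj("side",p+R.apply(bt)),proj("side",p+R.apply(bt+.108*u)))
cv2.imwrite("pics/i1.png",cv2.resize(S[0:200,150:400],None,fx=3,fy=3,interpolation=cv2.INTER_CUBIC))
E
```

```text
t 9.4 p [0.5489 0.1276 0.8116] q [ 0.015 -0.647  1.832  0.022  0.274  1.475] F [-0.6 -1.1 -1.6] open 0.45
 tool y az 0.020 dep -6.4 deg; x [ 0.012 -0.997  0.075]
128.30543809711122
[[ 221.48606548 -263.97636494]] [[ 176.87309312 -212.94759387]]
```

View pics/i1.png

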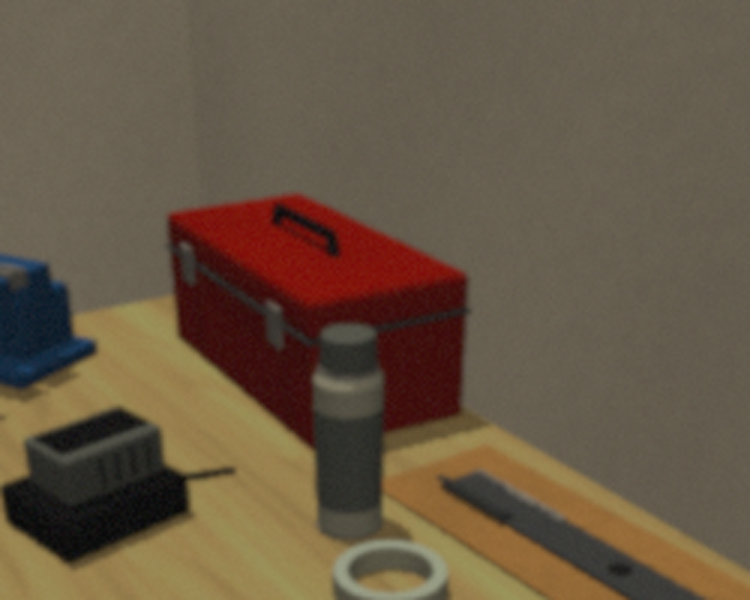

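The side view is empty because the arm is above its frame. I'll check the top view.

```bash
python3 - <<'E'
from path import *
import cv2
p,R=st(); 
T=ctrl.camera("top")[:,:,::-1].copy(); a=proj("top",p+R.apply(bt))[0];b=proj("top",p+R.apply(bt+.108*u))[0];print(a,b)
c=np.clip(T.astype(float)*2,0,255).astype(np.uint8)[40:240,100:350]
c=cv2.resize(c,None,fx=3,fy=3,interpolation=cv2.INTER_CUBIC)
cv2.line(c,tuple(((a-[100,40])*3).astype(int)),tuple(((b-[100,40])*3).astype(int)),(0,255,0),1)
cv2.imwrite("pics/i2.png",c)
E
```

```text
t 9.45 p [0.5487 0.1276 0.812 ] q [ 0.015 -0.647  1.832  0.022  0.274  1.475] F [ 0.2 -0.2 -1.7] open 0.443
 tool y az 0.020 dep -6.4 deg; x [ 0.012 -0.997  0.075]
[129.23237248   5.2867309 ] [148.29475922 106.90659682]
```

View pics/i2.png

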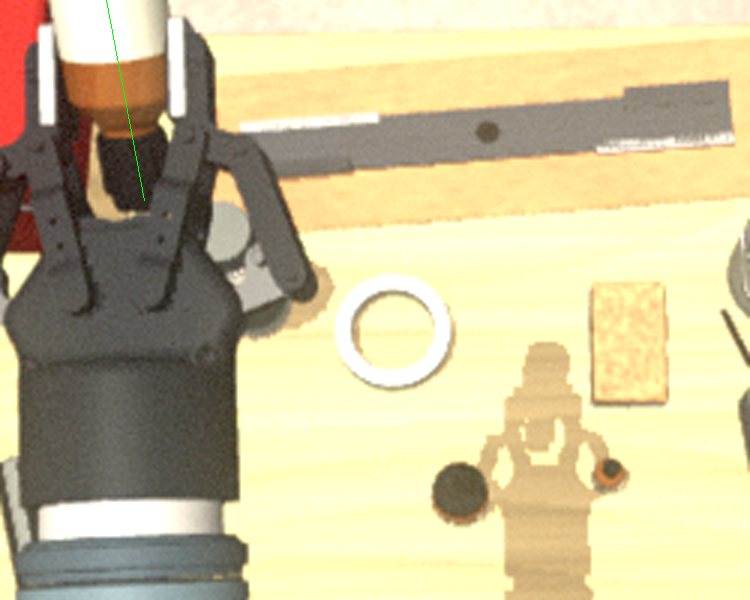

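Top view: the bottle is held firmly, cap pointing back and down (crop about (140,205)), right where predicted; tilt is about 128° and it has been held for over 0.5 s. Next I'll return it upright above the cup.

```bash
cat > place.py <<'E'
from path import *
azc=-.70
R2=target(azc,np.radians(58),np.pi/2)
def ptcp(dz,dx=0,dy=0): return C+[dx,dy,dz]-R2.apply(bt)
E
python3 - <<'E'
from place import *
p,R=st(); q=np.array(ctrl.get_obs()['q'])
qc,e=ik(ptcp(0),R2,np.array([-.7,.0,2.1,0,.4,-1.57])); print(qc.round(3),e)
qh,e=ik(ptcp(.1),R2,qc); print(qh.round(3),e,ptcp(.1), tilt(R2))
W=jpath(q,qh,30); print([ (w[0]+w[1].apply(bt)).round(2).tolist() for w in W[15::3]])
rows(W,0,p,R)
E
```

```text
t 9.5 p [0.5486 0.1276 0.8123] q [ 0.015 -0.648  1.832  0.022  0.274  1.475] F [ 0.4  0.5 -1.7] open 0.449
 tool y az 0.020 dep -6.5 deg; x [ 0.012 -0.997  0.075]
[-0.696  0.093  1.999 -0.004  0.491 -1.564] 3.1444120085488683e-09
[-0.696 -0.052  1.918 -0.003  0.717 -1.565] 2.988102570933293e-09 [ 0.54122736 -0.29971404  0.25839776] 0.21386571840688814
[[0.69, -0.1, 0.49], [0.67, -0.15, 0.42], [0.65, -0.2, 0.35], [0.61, -0.24, 0.29], [0.57, -0.28, 0.24]]
max 0.87 maxturn 0.11329677841845283 end [ 0.5412 -0.2999  0.2583]
0.28 0.25 -0.35 -0.33 -0.87 -0.16 0; 0.2 0.23 -0.42 -0.35 -0.86 -0.12 0; 0.16 0.22 -0.44 -0.36 -0.85 -0.08 0; 0.12 0.23 -0.45 -0.37 -0.85 -0.05 0; 0.08 0.23 -0.45 -0.37 -0.84 -0.01 0
0.04 0.23 -0.46 -0.37 -0.83 0.03 0; 0 0.23 -0.46 -0.36 -0.82 0.06 0; -0.05 0.23 -0.46 -0.35 -0.82 0.11 0; -0.08 0.24 -0.45 -0.35 -0.81 0.13 0; -0.12 0.23 -0.43 -0.32 -0.8 0.18 0
-0.17 0.24 -0.43 -0.3 -0.8 0.2 0; -0.19 0.23 -0.4 -0.28 -0.78 0.24 0; -0.24 0.24 -0.38 -0.25 -0.79 0.26 0; -0.27 0.24 -0.36 -0.22 -0.77 0.29 0; -0.29 0.24 -0.33 -0.18 -0.77 0.31 0
-0.33 0.24 -0.29 -0.15 -0.76 0.33 0; -0.34 0.24 -0.27 -0.12 -0.75 0.34 0; -0.37 0.24 -0.22 -0.07 -0.75 0.35 0; -0.39 0.24 -0.2 -0.04 -0.74 0.35 0; -0.39 0.24 -0.15 0.01 -0.74 0.35 0
-0.41 0.23 -0.11 0.04 -0.72 0.35 0; -0.41 0.24 -0.08 0.08 -0.73 0.34 0; -0.42 0.24 -0.03 0.12 -0.72 0.32 0; -0.41 0.24 0.01 0.16 -0.71 0.31 0; -0.4 0.24 0.04 0.19 -0.71 0.29 0
-0.4 0.23 0.08 0.22 -0.7 0.26 0; -0.38 0.24 0.12 0.25 -0.7 0.23 0; -0.36 0.23 0.15 0.27 -0.69 0.2 0; -0.34 0.24 0.19 0.29 -0.69 0.17 0; -0.32 0.23 0.21 0.3 -0.68 0.13 0
```

Request:
apply_moves(plan="0.28 0.25 -0.35 -0.33 -0.87 -0.16 0; 0.2 0.23 -0.42 -0.35 -0.86 -0.12 0; 0.16 0.22 -0.44 -0.36 -0.85 -0.08 0; 0.12 0.23 -0.45 -0.37 -0.85 -0.05 0; 0.08 0.23 -0.45 -0.37 -0.84 -0.01 0")

```text
time_s: 10.0
eef_pos: [0.6081, 0.0552, 0.7234]
eef_rot: [-0.65, 0.24, 0.168, 0.701]
wrist_force: [0.3, 0.3, -0.9]
opening: 0.444
```

Request:
apply_moves(plan="0.04 0.23 -0.46 -0.37 -0.83 0.03 0; 0 0.23 -0.46 -0.36 -0.82 0.06 0; -0.05 0.23 -0.46 -0.35 -0.82 0.11 0; -0.08 0.24 -0.45 -0.35 -0.81 0.13 0; -0.12 0.23 -0.43 -0.32 -0.8 0.18 0")

```text
time_s: 10.5
eef_pos: [0.6412, -0.0236, 0.6279]
eef_rot: [-0.583, 0.474, 0.237, 0.616]
wrist_force: [-0.1, -0.4, -1.6]
opening: 0.448
```

Request:
apply_moves(plan="-0.17 0.24 -0.43 -0.3 -0.8 0.2 0; -0.19 0.23 -0.4 -0.28 -0.78 0.24 0; -0.24 0.24 -0.38 -0.25 -0.79 0.26 0; -0.27 0.24 -0.36 -0.22 -0.77 0.29 0; -0.29 0.24 -0.33 -0.18 -0.77 0.31 0")

```text
time_s: 11.0
eef_pos: [0.6491, -0.1047, 0.5307]
eef_rot: [-0.523, 0.662, 0.28, 0.458]
wrist_force: [0.1, -0.4, -1.4]
opening: 0.45
```

```bash
python3 - <<'E'
from place import *
p,R=st(); q=np.array(ctrl.get_obs()['q'])
qh,e=ik(ptcp(.1),R2,np.array([-.7,.0,2.1,0,.4,-1.57]))
rows(jpath(q,qh,15),0,p,R)
E
```

```text
t 11.0 p [ 0.6491 -0.1047  0.5307] q [-0.343 -0.346  1.869  0.014  0.499 -0.054] F [ 0.1 -0.4 -1.4] open 0.45
 tool y az -0.336 dep 25.8 deg; x [ 0.424 -0.107  0.899]
max 0.76 maxturn 0.10104256528810024 end [ 0.5412 -0.2994  0.2584]
-0.28 0.25 -0.3 -0.15 -0.76 0.33 0; -0.35 0.24 -0.26 -0.11 -0.75 0.34 0; -0.37 0.24 -0.23 -0.07 -0.74 0.34 0; -0.39 0.24 -0.19 -0.04 -0.74 0.36 0; -0.4 0.24 -0.15 0.01 -0.74 0.35 0
-0.41 0.23 -0.11 0.04 -0.72 0.35 0; -0.42 0.24 -0.07 0.09 -0.72 0.33 0; -0.41 0.24 -0.03 0.12 -0.72 0.33 0; -0.41 0.24 0.01 0.15 -0.71 0.31 0; -0.41 0.23 0.05 0.19 -0.7 0.28 0
-0.39 0.24 0.08 0.22 -0.7 0.26 0; -0.38 0.23 0.12 0.24 -0.7 0.23 0; -0.37 0.24 0.16 0.27 -0.69 0.2 0; -0.34 0.23 0.19 0.29 -0.69 0.17 0; -0.31 0.23 0.22 0.31 -0.68 0.13 0
```

Request:
apply_moves(plan="-0.28 0.25 -0.3 -0.15 -0.76 0.33 0; -0.35 0.24 -0.26 -0.11 -0.75 0.34 0; -0.37 0.24 -0.23 -0.07 -0.74 0.34 0; -0.39 0.24 -0.19 -0.04 -0.74 0.36 0; -0.4 0.24 -0.15 0.01 -0.74 0.35 0")

```text
time_s: 11.5
eef_pos: [0.6343, -0.1815, 0.4364]
eef_rot: [-0.478, 0.784, 0.308, 0.249]
wrist_force: [0.3, -0.1, -1.5]
opening: 0.452
```

Request:
apply_moves(plan="-0.41 0.23 -0.11 0.04 -0.72 0.35 0; -0.42 0.24 -0.07 0.09 -0.72 0.33 0; -0.41 0.24 -0.03 0.12 -0.72 0.33 0; -0.41 0.24 0.01 0.15 -0.71 0.31 0; -0.41 0.23 0.05 0.19 -0.7 0.28 0")

```text
time_s: 12.0
eef_pos: [0.5962, -0.247, 0.344]
eef_rot: [-0.452, 0.827, 0.334, 0.02]
wrist_force: [0.2, -0.4, -1.3]
opening: 0.444
```

```bash
python3 - <<'E'
from place import *
p,R=st(); q=np.array(ctrl.get_obs()['q'])
qh,e=ik(ptcp(.1),R2,np.array([-.7,.0,2.1,0,.4,-1.57]))
rows(jpath(q,qh,5),0,p,R)
E
```

```text
t 12.0 p [ 0.5962 -0.247   0.344 ] q [-0.578 -0.15   1.901  0.005  0.645 -1.063] F [ 0.2 -0.4 -1.3] open 0.444
 tool y az -0.573 dep 47.3 deg; x [0.776 0.534 0.335]
max 0.7 maxturn 0.0934152021889371 end [ 0.5412 -0.3     0.2585]
-0.39 0.24 0.07 0.22 -0.7 0.26 0; -0.38 0.23 0.12 0.24 -0.7 0.24 0; -0.37 0.24 0.16 0.27 -0.69 0.2 0; -0.34 0.23 0.19 0.29 -0.68 0.17 0; -0.33 0.23 0.21 0.3 -0.69 0.14 0
```

Request:
apply_moves(plan="-0.39 0.24 0.07 0.22 -0.7 0.26 0; -0.38 0.23 0.12 0.24 -0.7 0.24 0; -0.37 0.24 0.16 0.27 -0.69 0.2 0; -0.34 0.23 0.19 0.29 -0.68 0.17 0; -0.33 0.23 0.21 0.3 -0.69 0.14 0")

```text
time_s: 12.5
eef_pos: [0.5412, -0.2997, 0.2583]
eef_rot: [-0.44, 0.793, 0.369, -0.204]
wrist_force: [0.2, -0.5, -1.5]
opening: 0.446
```

Request:
apply_moves(plan="0 0 0 0 0 0 0; 0 0 0 0 0 0 0; 0 0 0 0 0 0 0; 0 0 0 0 0 0 0; 0 0 0 0 0 0 0")

```text
time_s: 13.0
eef_pos: [0.542, -0.2989, 0.2599]
eef_rot: [-0.439, 0.794, 0.369, -0.202]
wrist_force: [0.3, -0.1, -1.1]
opening: 0.445
```

```bash
python3 - <<'E'
from place import *
from ov import *
p,R=st(); print("tilt",tilt(R))
b=p+R.apply(bt); print("pred base",b)
T=ctrl.camera("top")[:,:,::-1];S=ctrl.camera("side")[:,:,::-1]
x,y,z=b; Bc=[(x,y,z,.02),(x,y,z+.066,.02),(x,y,z+.108,.0125)]
Cc=[(C[0],C[1],.12,.032)]
cv2.imwrite("pics/h1.png",np.hstack([crop("side",S,286,160,80,120,5,Bc+Cc),crop("top",T,338,116,80,120,5,Bc+Cc)]))
E
```

```text
t 13.0 p [ 0.542  -0.2989  0.2599] q [-0.695 -0.055  1.919 -0.002  0.717 -1.561] F [ 0.3 -0.1 -1.1] open 0.445
 tool y az -0.697 dep 57.8 deg; x [0.646 0.763 0.003]
tilt 0.12959637532373822
pred base [ 0.53951092 -0.29664144  0.20752742]
```

View pics/h1.png

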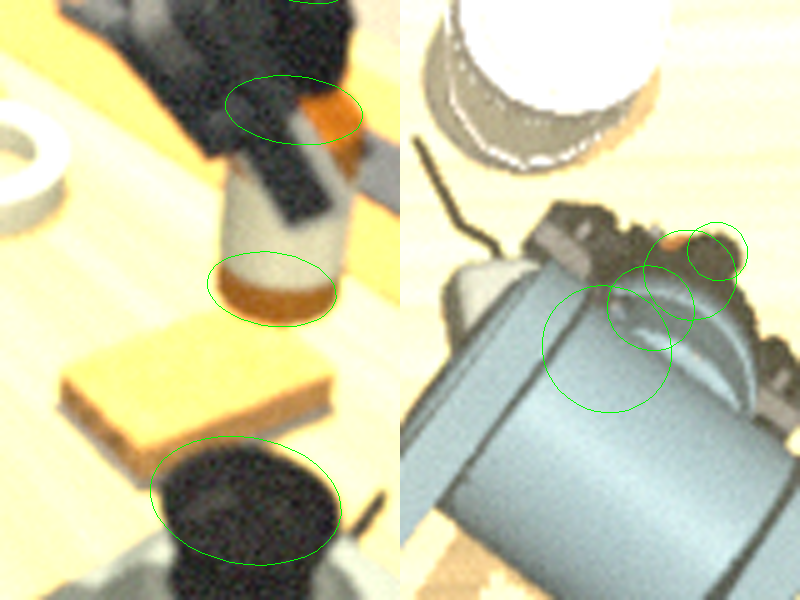

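Side view: the bottle is upright above the cup. Base centre is about (278,290) and cup rim centre about (250,500), each offset the same from its prediction (+5 px in the enlarged crop), so they are aligned. Descending.

```bash
python3 - <<'E'
from place import *
p,R=st(); P=ptcp(.012); rows([(p+(P-p)*s,R) for s in sm(10)],0,p,R)
E
```

```text
t 13.1 p [ 0.5418 -0.2989  0.2596] q [-0.695 -0.055  1.919 -0.002  0.717 -1.562] F [-0.2  0.4 -1.3] open 0.449
 tool y az -0.698 dep 57.9 deg; x [0.646 0.763 0.003]
max 0.16 maxturn 0.0 end [ 0.5413 -0.2995  0.1704]
0 0.15 0.09 0 0 0 0; 0 0.15 0.1 0 0 0 0; -0.01 0.15 0.09 0 0 0 0; 0 0.15 0.1 0 0 0 0; 0 0.16 0.09 0 0 0 0
0 0.15 0.1 0 0 0 0; -0.01 0.15 0.09 0 0 0 0; 0 0.15 0.1 0 0 0 0; 0 0.15 0.09 0 0 0 0; 0 0.15 0.1 0 0 0 0
```

Request:
apply_moves(plan="0 0.15 0.09 0 0 0 0; 0 0.15 0.1 0 0 0 0; -0.01 0.15 0.09 0 0 0 0; 0 0.15 0.1 0 0 0 0; 0 0.16 0.09 0 0 0 0")

```text
time_s: 13.6
eef_pos: [0.5412, -0.2995, 0.2132]
eef_rot: [-0.44, 0.793, 0.368, -0.203]
wrist_force: [0.9, -0.2, -0.6]
opening: 0.447
```

Request:
apply_moves(plan="0 0.15 0.1 0 0 0 0; -0.01 0.15 0.09 0 0 0 0; 0 0.15 0.1 0 0 0 0; 0 0.15 0.09 0 0 0 0; 0 0.15 0.1 0 0 0 0")

```text
time_s: 14.1
eef_pos: [0.5409, -0.2998, 0.1693]
eef_rot: [-0.44, 0.794, 0.369, -0.203]
wrist_force: [0.3, -0.6, -0.5]
opening: 0.448
```

```bash
python3 - <<'E'
from place import *
from ov import *
p,R=st(); print("tilt",tilt(R))
b=p+R.apply(bt); print("pred base",b)
S=ctrl.camera("side")[:,:,::-1]
x,y,z=b; Bc=[(x,y,z,.02),(x,y,z+.066,.02)]
Cc=[(C[0],C[1],.12,.032)]
cv2.imwrite("pics/d1.png",crop("side",S,286,190,100,100,6,Bc+Cc))
P=ptcp(0); rows([(p+(P-p)*s,R) for s in sm(5)],0,p,R)
E
```

```text
t 14.1 p [ 0.5409 -0.2998  0.1693] q [-6.970e-01  7.300e-02  1.994e+00 -1.000e-03  5.140e-01 -1.564e+00] F [ 0.3 -0.6 -0.5] open 0.448
 tool y az -0.698 dep 57.9 deg; x [0.646 0.763 0.003]
tilt 0.08083544849445781
pred base [ 0.53835742 -0.29748287  0.11685367]
max 0.04 maxturn 0.0 end [ 0.5412 -0.3     0.1583]
0 0.04 0.02 0 0 0 0; 0 0.03 0.02 0 0 0 0; 0 0.04 0.03 0 0 0 0; 0 0.04 0.02 0 0 0 0; 0 0.04 0.02 0 0 0 0
```

View pics/d1.png

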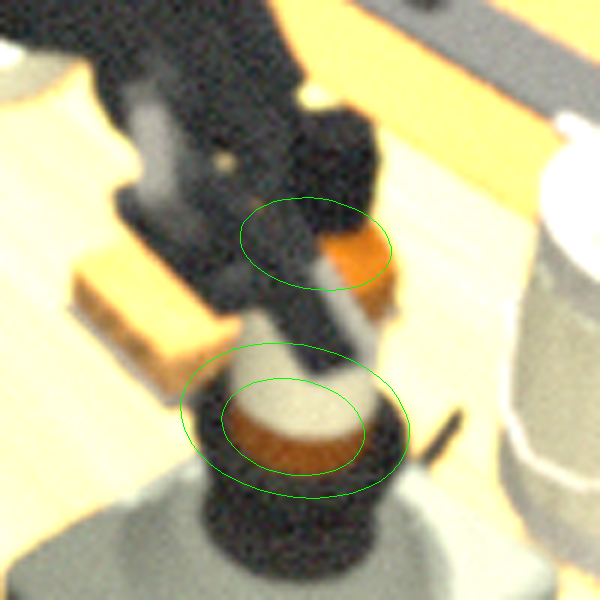

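The base is inside the cup mouth, centred to within a pixel or so. I'll keep going gently and watch the force.

Request:
apply_moves(plan="0 0.04 0.02 0 0 0 0; 0 0.03 0.02 0 0 0 0; 0 0.04 0.02 0 0 0 0; 0 0.03 0.02 0 0 0 0; 0 0.03 0.02 0 0 0 0")

```text
time_s: 14.65
eef_pos: [0.5413, -0.2999, 0.1602]
eef_rot: [-0.44, 0.794, 0.369, -0.203]
wrist_force: [-0.3, 0.6, -1.7]
opening: 0.451
```

Request:
apply_moves(plan="0 0 0 0 0 0 0; 0 0 0 0 0 0 0; 0 0 0 0 0 0 0; 0 0 0 0 0 0 0; 0 0 0 0 0 0 0")

```text
time_s: 15.15
eef_pos: [0.5412, -0.2999, 0.1602]
eef_rot: [-0.44, 0.794, 0.369, -0.203]
wrist_force: [0.0, -0.3, -1.5]
opening: 0.449
```

```bash
python3 - <<'E'
from place import *
p,R=st(); print("tilt",tilt(R)," base",p+R.apply(bt))
E
```

```text
t 15.15 p [ 0.5412 -0.2999  0.1602] q [-6.970e-01  8.900e-02  1.999e+00 -1.000e-03  4.930e-01 -1.564e+00] F [ 0.  -0.3 -1.5] open 0.449
 tool y az -0.698 dep 57.9 deg; x [0.646 0.763 0.003]
tilt 0.08038113850437316  base [ 0.53858726 -0.29760177  0.10774805]
```

Request:
apply_moves(plan="0 0.02 0.01 0 0 0 0; 0 0 0 0 0 0 0; 0 0.02 0.01 0 0 0 0; 0 0 0 0 0 0 0; 0 0 0 0 0 0 0")

```text
time_s: 15.65
eef_pos: [0.5415, -0.3001, 0.1582]
eef_rot: [-0.44, 0.794, 0.369, -0.203]
wrist_force: [-2.0, 0.8, 3.1]
opening: 0.448
```

Request:
apply_moves(plan="0 0.02 0.01 0 0 0 0; 0 0 0 0 0 0 0; 0 0 0 0 0 0 0; 0 0 0 0 0 0 0; 0 0 0 0 0 0 0")

```text
time_s: 16.15
eef_pos: [0.5415, -0.3001, 0.1569]
eef_rot: [-0.44, 0.794, 0.369, -0.203]
wrist_force: [-1.1, 1.0, 3.5]
opening: 0.45
```

Request:
apply_moves(plan="0 0.02 0.01 0 0 0 0; 0 0 0 0 0 0 0; 0 0.02 0.01 0 0 0 0; 0 0 0 0 0 0 0; 0 0 0 0 0 0 0")

```text
time_s: 16.65
eef_pos: [0.5417, -0.3003, 0.1548]
eef_rot: [-0.44, 0.794, 0.369, -0.203]
wrist_force: [-2.8, 3.1, 6.9]
opening: 0.449
```

```bash
cat > chk.py <<'E'
from place import *
from ov import *
import sys
p,R=st(); print("tilt",tilt(R)," base",p+R.apply(bt))
S=ctrl.camera("side")[:,:,::-1]; F=[]
cv2.imwrite(sys.argv[1],crop("side",S,286,190,100,100,6,[]))
for i in range(4): F.append(ctrl.get_obs()['wrist_force']); ctrl.camera("top")
print(np.mean(F,0),np.std(F,0))
E
python3 chk.py pics/e1.png
```

```text
t 16.65 p [ 0.5417 -0.3003  0.1548] q [-6.970e-01  1.000e-01  2.001e+00 -1.000e-03  4.800e-01 -1.564e+00] F [-2.8  3.1  6.9] open 0.449
 tool y az -0.698 dep 57.9 deg; x [0.646 0.763 0.003]
tilt 0.09963652655990157  base [ 0.53917982 -0.29802031  0.1024065 ]
[-2.6591685   2.11265652  6.39056578] [0.47455748 0.49149028 0.37353394]
```

View pics/e1.png

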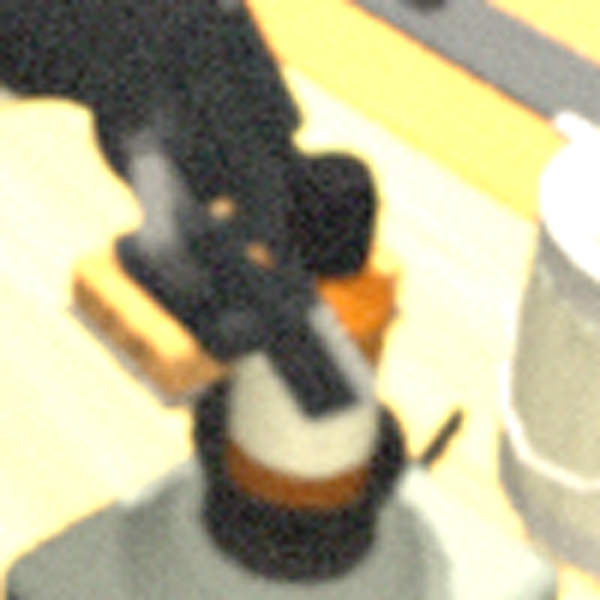

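Request:
apply_moves(plan="0 0.01 0.01 0 0 0 0; 0 0 0 0 0 0 0; 0 0.01 0.01 0 0 0 0; 0 0 0 0 0 0 0; 0 0 0 0 0 0 0")

```text
time_s: 17.4
eef_pos: [0.5417, -0.3003, 0.1538]
eef_rot: [-0.439, 0.794, 0.369, -0.202]
wrist_force: [-3.9, 2.4, 7.7]
opening: 0.445
```

```bash
python3 chk.py pics/e2.png
```

```text
t 17.4 p [ 0.5417 -0.3003  0.1538] q [-6.970e-01  1.010e-01  2.002e+00 -1.000e-03  4.770e-01 -1.564e+00] F [-3.9  2.4  7.7] open 0.445
 tool y az -0.698 dep 57.8 deg; x [0.646 0.763 0.003]
tilt 0.13640228659990297  base [ 0.53914761 -0.29803188  0.10139555]
[-3.04426309  2.62180995  7.65545842] [0.33646789 0.34670535 0.50484829]
```

Request:
apply_moves(plan="0 0.005 0.01 0 0 0 0; 0 0 0 0 0 0 0; 0 0 0 0 0 0 0; 0 0 0 0 0 0 0; 0 0 0 0 0 0 0")

```text
time_s: 18.15
eef_pos: [0.5417, -0.3002, 0.1536]
eef_rot: [-0.439, 0.794, 0.369, -0.202]
wrist_force: [-2.4, 2.8, 8.3]
opening: 0.451
```

Request:
apply_moves(plan="0 0 0 0 0 0 0; 0 0 0 0 0 0 0; 0 0 0 0 0 0 0; 0 0 0 0 0 0 0; 0 0 0 0 0 0 0")

```text
time_s: 18.65
eef_pos: [0.5416, -0.3002, 0.1536]
eef_rot: [-0.439, 0.794, 0.369, -0.202]
wrist_force: [-2.1, 3.1, 7.9]
opening: 0.45
```

```bash
python3 chk.py pics/e3.png; python3 - <<'E'
from ov import *
for n in("side","top"):
  ctrl.camera(n)
  for t in("jar_center","vial_center","cup_floor","bottle_center"): print(n,t,[(r['score'],r['point']) for r in ctrl.recognise(n,t)][:1])
S=ctrl.camera("side")[:,:,::-1]; cv2.imwrite("pics/e3full.png",S)
E
```

```text
t 18.65 p [ 0.5416 -0.3002  0.1536] q [-6.970e-01  1.010e-01  2.003e+00 -1.000e-03  4.760e-01 -1.564e+00] F [-2.1  3.1  7.9] open 0.45
 tool y az -0.698 dep 57.8 deg; x [0.646 0.763 0.003]
tilt 0.168563066313005  base [ 0.53914522 -0.29800277  0.10117881]
[-2.90474338  2.99047829  7.99499267] [0.43417184 0.50760932 0.20552543]
side jar_center [(0.75, [0.5155, -0.0007, 0.0374])]
side vial_center [(0.59, [0.5269, -0.1246, 0.0381])]
side cup_floor [(0.68, [0.527, -0.3125, 0.1108])]
side bottle_center [(0.8, [0.5341, -0.3111, 0.1586])]
top jar_center [(0.89, [0.5095, 0.0121, 0.0551])]
top vial_center [(0.62, [0.5222, -0.1187, 0.0407])]
top cup_floor []
top bottle_center []
```

View pics/e3.png

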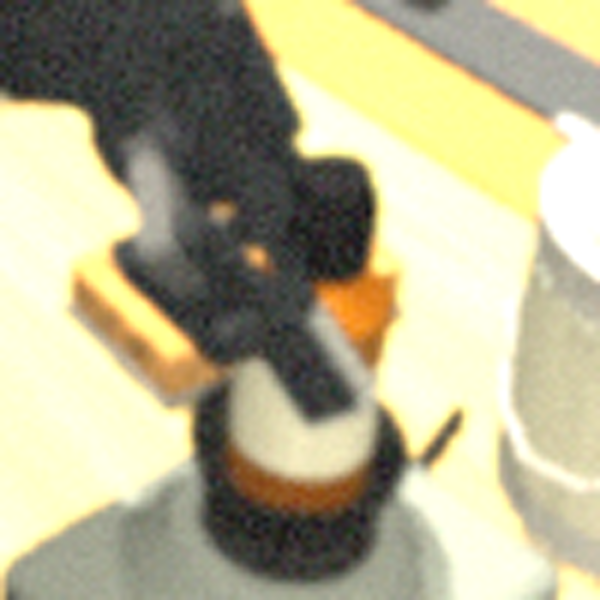

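View pics/e3full.png

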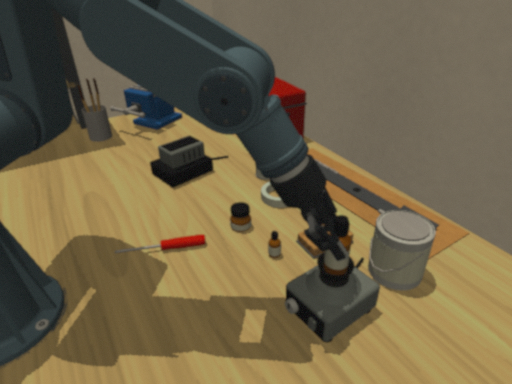

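```bash
python3 - <<'E'
from bench import ctrl
print(ctrl.hand_in()); o=ctrl.get_obs(); print(o['time_s'],o['eef_pos'],o['wrist_force'],o['opening'])
E
```

```text
the job is handed in; nothing more can be done
None
the job is handed in; nothing more can be done
```

I handed the job in at about 19 s with the bottle standing in the shaker cup and the arm still pressing it down. The hand-in reports no verdict.

- **Inversion:** I gripped the tall bottle with the tool tilted. I turned it upside down to about 128° (120° needed), more than 0.5 m above the bench, for over half a second. The top view showed the cap where I expected it.
- **Placing:** I brought it back upright (tilt about 0.2° if it did not slip in the grip) and lowered it into the cup. By my estimate the base is within about 1 mm of the cup's centre; the top view was blocked by the arm, so that was only seen from the side.
- **Press depth:** The two estimates agree. The downward push of about 8 N plus the bottle's weight gives about 4.5 mm sunk, and the tool height gives about 4.8 mm; the allowed range is 3 to 7 mm.
- **Grip and bystanders:** The gripper opening stayed steady at about 38 mm. The jar and vial positions match the start to within the recognition error. In the final side view, nothing that could be seen had moved, but the arm hid the spray can and part of the tape roll.

**Oddities:**
- A sideways force of about 4 N on the tool, back towards the robot, stayed on at the end. The base is probably leaning lightly on the cup wall.
- The last recognition of the cup and bottle, side view only, put both about 1–2 cm nearer the camera. The bottle partly hid the cup then, so I relied on the arm's own position and the pictures instead.

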